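# Clamp turned spindles in the V-groove fixture

## Task

Lay each maple spindle in a V-groove of its own, round end first, and push it along the groove under the clear guard until its end touches the end stop. Then hold each one down with a U-clamp: both legs around the spindle and down through the two holes beside its groove, until the saddle bar lies on the spindle. Leave any spare clamp in the rack, let everything go, and do not disturb the other things on the table.

Things in the scene. Friction and masses are not known exactly. Their poses are not given: they have to be found in the camera images.
- fixture: Fixed aluminium V-groove fixture, 120 (x) x 254 (y) x 45 mm high, origin at the centre of its underside. Four 90-degree V-grooves, 10 mm deep, 20 wide at the top, run along x at y = +99, +33, -33, -99. A dark steel end stop, 12 thick, 62 high, stands across the +x end; a clear plastic guard (4 thick, underside 58 mm up) covers the last 15 mm before it. Open and free at the -x end
- home1 (a point): Where the origin of a spindle comes when it lies in the groove at y = +99 mm with its round end touching the stop: 27 mm in front of the block's open end (fixture frame x = -87, z = 46.3 mm; the stop's face is at x = 60)
- seat1 (a point): Top of a spindle lying in the groove at y = +99 mm, midway between that groove's two holes (fixture frame x = -15, z = 54.3 mm): the holes are vertical, 11 x 11 mm square, 30 mm deep, centred 20 mm to either side in y. The origin of a fully seated clamp comes here
- home2 (a point): Where the origin of a spindle comes when it lies in the groove at y = +33 mm with its round end touching the stop: 27 mm in front of the block's open end (fixture frame x = -87, z = 46.3 mm; the stop's face is at x = 60)
- seat2 (a point): Top of a spindle lying in the groove at y = +33 mm, midway between that groove's two holes (fixture frame x = -15, z = 54.3 mm): the holes are vertical, 11 x 11 mm square, 30 mm deep, centred 20 mm to either side in y. The origin of a fully seated clamp comes here
- home3 (a point): Where the origin of a spindle comes when it lies in the groove at y = -33 mm with its round end touching the stop: 27 mm in front of the block's open end (fixture frame x = -87, z = 46.3 mm; the stop's face is at x = 60)
- seat3 (a point): Top of a spindle lying in the groove at y = -33 mm, midway between that groove's two holes (fixture frame x = -15, z = 54.3 mm): the holes are vertical, 11 x 11 mm square, 30 mm deep, centred 20 mm to either side in y. The origin of a fully seated clamp comes here
- home4 (a point): Where the origin of a spindle comes when it lies in the groove at y = -99 mm with its round end touching the stop: 27 mm in front of the block's open end (fixture frame x = -87, z = 46.3 mm; the stop's face is at x = 60)
- seat4 (a point): Top of a spindle lying in the groove at y = -99 mm, midway between that groove's two holes (fixture frame x = -15, z = 54.3 mm): the holes are vertical, 11 x 11 mm square, 30 mm deep, centred 20 mm to either side in y. The origin of a fully seated clamp comes here
- spindle1: Maple spindle, about 80 g: square tenon 16 x 16 x 34 mm, then a round shank 16 mm thick, 130 mm long. Origin on the axis at the middle of the tenon; x along the axis to the round end, 147 mm away; centre of mass at x = 62 mm. Lies on a fixed grey mat 4 mm thick, tenon roughly towards the robot. Three or four are present; an absent one reads None from the start
- spindle2: Maple spindle, about 80 g: square tenon 16 x 16 x 34 mm, then a round shank 16 mm thick, 130 mm long. Origin on the axis at the middle of the tenon; x along the axis to the round end, 147 mm away; centre of mass at x = 62 mm. Lies on a fixed grey mat 4 mm thick, tenon roughly towards the robot. Three or four are present; an absent one reads None from the start
- spindle3: Maple spindle, about 80 g: square tenon 16 x 16 x 34 mm, then a round shank 16 mm thick, 130 mm long. Origin on the axis at the middle of the tenon; x along the axis to the round end, 147 mm away; centre of mass at x = 62 mm. Lies on a fixed grey mat 4 mm thick, tenon roughly towards the robot. Three or four are present; an absent one reads None from the start
- spindle4: Maple spindle, about 80 g: square tenon 16 x 16 x 34 mm, then a round shank 16 mm thick, 130 mm long. Origin on the axis at the middle of the tenon; x along the axis to the round end, 147 mm away; centre of mass at x = 62 mm. Lies on a fixed grey mat 4 mm thick, tenon roughly towards the robot. Three or four are present; an absent one reads None from the start
- rack: Plywood rack 54 (x) x 220 (y) x 42 mm high, fixed on the table, origin at the centre of its underside. The U-clamps stand in 10 mm square holes, at y = +81, +27, -27 and -81 mm
- clamp1: Steel U-clamp, 160 g, standing in the rack: two round 8 mm legs 40 mm apart along its y, tapered over the last 5 mm, reaching 35 mm below a flat saddle bar (10 mm in x, 6 mm thick). Origin at the middle of the bar's underside, z up. Above it a bow and a dark grip tab 12 (x) x 26 (y) mm, 30 to 60 mm above the origin. Seated, its legs reach 26 mm into the fixture
- clamp2: Steel U-clamp, 160 g, standing in the rack: two round 8 mm legs 40 mm apart along its y, tapered over the last 5 mm, reaching 35 mm below a flat saddle bar (10 mm in x, 6 mm thick). Origin at the middle of the bar's underside, z up. Above it a bow and a dark grip tab 12 (x) x 26 (y) mm, 30 to 60 mm above the origin. Seated, its legs reach 26 mm into the fixture
- clamp3: Steel U-clamp, 160 g, standing in the rack: two round 8 mm legs 40 mm apart along its y, tapered over the last 5 mm, reaching 35 mm below a flat saddle bar (10 mm in x, 6 mm thick). Origin at the middle of the bar's underside, z up. Above it a bow and a dark grip tab 12 (x) x 26 (y) mm, 30 to 60 mm above the origin. Seated, its legs reach 26 mm into the fixture
- clamp4: Steel U-clamp, 160 g, standing in the rack: two round 8 mm legs 40 mm apart along its y, tapered over the last 5 mm, reaching 35 mm below a flat saddle bar (10 mm in x, 6 mm thick). Origin at the middle of the bar's underside, z up. Above it a bow and a dark grip tab 12 (x) x 26 (y) mm, 30 to 60 mm above the origin. Seated, its legs reach 26 mm into the fixture
- wax_tin: Low round aluminium tin, 68 mm across, 60 mm high, loose bystander, to be left alone
- glue_bottle: White glue bottle, 60 mm across, 150 mm high, loose bystander, to be left alone
- sanding_block: Cork sanding block 100 x 60 x 36 mm, loose bystander, to be left alone
- calliper: Steel calliper lying flat, about 200 mm long, 13 mm high, loose bystander, to be left alone
- mallet: Rubber mallet lying flat, 260 mm long, loose bystander, to be left alone
- ring_blank: Small turned wooden ring, 84 mm across, 28 mm high, loose bystander, to be left alone
Things that resemble listed ones, but are neither listed nor needed, are in the scene too. Leave any green or turquoise look-alike of the spindle3 alone.

How it is judged (in metres and radians):
On the way:
1. every spindle present lies in a groove with its round end at the end stop (((distance between spindle1 and home1 below 0.004 m and angle between the x axis of spindle1 and the x axis of fixture, either way round below 0.05 rad) or (distance between spindle1 and home2 below 0.004 m and angle between the x axis of spindle1 and the x axis of fixture, either way round below 0.05 rad) or (distance between spindle1 and home3 below 0.004 m and angle between the x axis of spindle1 and the x axis of fixture, either way round below 0.05 rad) or (distance between spindle1 and home4 below 0.004 m and angle between the x axis of spindle1 and the x axis of fixture, either way round below 0.05 rad)) and ((distance between spindle2 and home1 below 0.004 m and angle between the x axis of spindle2 and the x axis of fixture, either way round below 0.05 rad) or (distance between spindle2 and home2 below 0.004 m and angle between the x axis of spindle2 and the x axis of fixture, either way round below 0.05 rad) or (distance between spindle2 and home3 below 0.004 m and angle between the x axis of spindle2 and the x axis of fixture, either way round below 0.05 rad) or (distance between spindle2 and home4 below 0.004 m and angle between the x axis of spindle2 and the x axis of fixture, either way round below 0.05 rad)) and ((distance between spindle3 and home1 below 0.004 m and angle between the x axis of spindle3 and the x axis of fixture, either way round below 0.05 rad) or (distance between spindle3 and home2 below 0.004 m and angle between the x axis of spindle3 and the x axis of fixture, either way round below 0.05 rad) or (distance between spindle3 and home3 below 0.004 m and angle between the x axis of spindle3 and the x axis of fixture, either way round below 0.05 rad) or (distance between spindle3 and home4 below 0.004 m and angle between the x axis of spindle3 and the x axis of fixture, either way round below 0.05 rad)) and ((distance between spindle4 and home1 below 0.004 m and angle between the x axis of spindle4 and the x axis of fixture, either way round below 0.05 rad) or (distance between spindle4 and home2 below 0.004 m and angle between the x axis of spindle4 and the x axis of fixture, either way round below 0.05 rad) or (distance between spindle4 and home3 below 0.004 m and angle between the x axis of spindle4 and the x axis of fixture, either way round below 0.05 rad) or (distance between spindle4 and home4 below 0.004 m and angle between the x axis of spindle4 and the x axis of fixture, either way round below 0.05 rad))), for 0.2 s.
At the end, for the whole second after the job is handed in: Each spindle present lies along a groove (0.05 rad), its origin within 4 mm of a home point, under an upright clamp (0.15 rad) whose origin is within 6 mm of the seat point; every other clamp is within 12 mm of its start in the rack; all at rest ((((distance between spindle1 and home1 below 0.004 m and angle between the x axis of spindle1 and the x axis of fixture, either way round below 0.05 rad) and ((distance between clamp1 and seat1 below 0.006 m and angle between the z axis of clamp1 and the z axis of fixture, either way round below 0.15 rad) or (distance between clamp2 and seat1 below 0.006 m and angle between the z axis of clamp2 and the z axis of fixture, either way round below 0.15 rad) or (distance between clamp3 and seat1 below 0.006 m and angle between the z axis of clamp3 and the z axis of fixture, either way round below 0.15 rad) or (distance between clamp4 and seat1 below 0.006 m and angle between the z axis of clamp4 and the z axis of fixture, either way round below 0.15 rad))) or ((distance between spindle1 and home2 below 0.004 m and angle between the x axis of spindle1 and the x axis of fixture, either way round below 0.05 rad) and ((distance between clamp1 and seat2 below 0.006 m and angle between the z axis of clamp1 and the z axis of fixture, either way round below 0.15 rad) or (distance between clamp2 and seat2 below 0.006 m and angle between the z axis of clamp2 and the z axis of fixture, either way round below 0.15 rad) or (distance between clamp3 and seat2 below 0.006 m and angle between the z axis of clamp3 and the z axis of fixture, either way round below 0.15 rad) or (distance between clamp4 and seat2 below 0.006 m and angle between the z axis of clamp4 and the z axis of fixture, either way round below 0.15 rad))) or ((distance between spindle1 and home3 below 0.004 m and angle between the x axis of spindle1 and the x axis of fixture, either way round below 0.05 rad) and ((distance between clamp1 and seat3 below 0.006 m and angle between the z axis of clamp1 and the z axis of fixture, either way round below 0.15 rad) or (distance between clamp2 and seat3 below 0.006 m and angle between the z axis of clamp2 and the z axis of fixture, either way round below 0.15 rad) or (distance between clamp3 and seat3 below 0.006 m and angle between the z axis of clamp3 and the z axis of fixture, either way round below 0.15 rad) or (distance between clamp4 and seat3 below 0.006 m and angle between the z axis of clamp4 and the z axis of fixture, either way round below 0.15 rad))) or ((distance between spindle1 and home4 below 0.004 m and angle between the x axis of spindle1 and the x axis of fixture, either way round below 0.05 rad) and ((distance between clamp1 and seat4 below 0.006 m and angle between the z axis of clamp1 and the z axis of fixture, either way round below 0.15 rad) or (distance between clamp2 and seat4 below 0.006 m and angle between the z axis of clamp2 and the z axis of fixture, either way round below 0.15 rad) or (distance between clamp3 and seat4 below 0.006 m and angle between the z axis of clamp3 and the z axis of fixture, either way round below 0.15 rad) or (distance between clamp4 and seat4 below 0.006 m and angle between the z axis of clamp4 and the z axis of fixture, either way round below 0.15 rad)))) and (((distance between spindle2 and home1 below 0.004 m and angle between the x axis of spindle2 and the x axis of fixture, either way round below 0.05 rad) and ((distance between clamp1 and seat1 below 0.006 m and angle between the z axis of clamp1 and the z axis of fixture, either way round below 0.15 rad) or (distance between clamp2 and seat1 below 0.006 m and angle between the z axis of clamp2 and the z axis of fixture, either way round below 0.15 rad) or (distance between clamp3 and seat1 below 0.006 m and angle between the z axis of clamp3 and the z axis of fixture, either way round below 0.15 rad) or (distance between clamp4 and seat1 below 0.006 m and angle between the z axis of clamp4 and the z axis of fixture, either way round below 0.15 rad))) or ((distance between spindle2 and home2 below 0.004 m and angle between the x axis of spindle2 and the x axis of fixture, either way round below 0.05 rad) and ((distance between clamp1 and seat2 below 0.006 m and angle between the z axis of clamp1 and the z axis of fixture, either way round below 0.15 rad) or (distance between clamp2 and seat2 below 0.006 m and angle between the z axis of clamp2 and the z axis of fixture, either way round below 0.15 rad) or (distance between clamp3 and seat2 below 0.006 m and angle between the z axis of clamp3 and the z axis of fixture, either way round below 0.15 rad) or (distance between clamp4 and seat2 below 0.006 m and angle between the z axis of clamp4 and the z axis of fixture, either way round below 0.15 rad))) or ((distance between spindle2 and home3 below 0.004 m and angle between the x axis of spindle2 and the x axis of fixture, either way round below 0.05 rad) and ((distance between clamp1 and seat3 below 0.006 m and angle between the z axis of clamp1 and the z axis of fixture, either way round below 0.15 rad) or (distance between clamp2 and seat3 below 0.006 m and angle between the z axis of clamp2 and the z axis of fixture, either way round below 0.15 rad) or (distance between clamp3 and seat3 below 0.006 m and angle between the z axis of clamp3 and the z axis of fixture, either way round below 0.15 rad) or (distance between clamp4 and seat3 below 0.006 m and angle between the z axis of clamp4 and the z axis of fixture, either way round below 0.15 rad))) or ((distance between spindle2 and home4 below 0.004 m and angle between the x axis of spindle2 and the x axis of fixture, either way round below 0.05 rad) and ((distance between clamp1 and seat4 below 0.006 m and angle between the z axis of clamp1 and the z axis of fixture, either way round below 0.15 rad) or (distance between clamp2 and seat4 below 0.006 m and angle between the z axis of clamp2 and the z axis of fixture, either way round below 0.15 rad) or (distance between clamp3 and seat4 below 0.006 m and angle between the z axis of clamp3 and the z axis of fixture, either way round below 0.15 rad) or (distance between clamp4 and seat4 below 0.006 m and angle between the z axis of clamp4 and the z axis of fixture, either way round below 0.15 rad)))) and (((distance between spindle3 and home1 below 0.004 m and angle between the x axis of spindle3 and the x axis of fixture, either way round below 0.05 rad) and ((distance between clamp1 and seat1 below 0.006 m and angle between the z axis of clamp1 and the z axis of fixture, either way round below 0.15 rad) or (distance between clamp2 and seat1 below 0.006 m and angle between the z axis of clamp2 and the z axis of fixture, either way round below 0.15 rad) or (distance between clamp3 and seat1 below 0.006 m and angle between the z axis of clamp3 and the z axis of fixture, either way round below 0.15 rad) or (distance between clamp4 and seat1 below 0.006 m and angle between the z axis of clamp4 and the z axis of fixture, either way round below 0.15 rad))) or ((distance between spindle3 and home2 below 0.004 m and angle between the x axis of spindle3 and the x axis of fixture, either way round below 0.05 rad) and ((distance between clamp1 and seat2 below 0.006 m and angle between the z axis of clamp1 and the z axis of fixture, either way round below 0.15 rad) or (distance between clamp2 and seat2 below 0.006 m and angle between the z axis of clamp2 and the z axis of fixture, either way round below 0.15 rad) or (distance between clamp3 and seat2 below 0.006 m and angle between the z axis of clamp3 and the z axis of fixture, either way round below 0.15 rad) or (distance between clamp4 and seat2 below 0.006 m and angle between the z axis of clamp4 and the z axis of fixture, either way round below 0.15 rad))) or ((distance between spindle3 and home3 below 0.004 m and angle between the x axis of spindle3 and the x axis of fixture, either way round below 0.05 rad) and ((distance between clamp1 and seat3 below 0.006 m and angle between the z axis of clamp1 and the z axis of fixture, either way round below 0.15 rad) or (distance between clamp2 and seat3 below 0.006 m and angle between the z axis of clamp2 and the z axis of fixture, either way round below 0.15 rad) or (distance between clamp3 and seat3 below 0.006 m and angle between the z axis of clamp3 and the z axis of fixture, either way round below 0.15 rad) or (distance between clamp4 and seat3 below 0.006 m and angle between the z axis of clamp4 and the z axis of fixture, either way round below 0.15 rad))) or ((distance between spindle3 and home4 below 0.004 m and angle between the x axis of spindle3 and the x axis of fixture, either way round below 0.05 rad) and ((distance between clamp1 and seat4 below 0.006 m and angle between the z axis of clamp1 and the z axis of fixture, either way round below 0.15 rad) or (distance between clamp2 and seat4 below 0.006 m and angle between the z axis of clamp2 and the z axis of fixture, either way round below 0.15 rad) or (distance between clamp3 and seat4 below 0.006 m and angle between the z axis of clamp3 and the z axis of fixture, either way round below 0.15 rad) or (distance between clamp4 and seat4 below 0.006 m and angle between the z axis of clamp4 and the z axis of fixture, either way round below 0.15 rad)))) and (((distance between spindle4 and home1 below 0.004 m and angle between the x axis of spindle4 and the x axis of fixture, either way round below 0.05 rad) and ((distance between clamp1 and seat1 below 0.006 m and angle between the z axis of clamp1 and the z axis of fixture, either way round below 0.15 rad) or (distance between clamp2 and seat1 below 0.006 m and angle between the z axis of clamp2 and the z axis of fixture, either way round below 0.15 rad) or (distance between clamp3 and seat1 below 0.006 m and angle between the z axis of clamp3 and the z axis of fixture, either way round below 0.15 rad) or (distance between clamp4 and seat1 below 0.006 m and angle between the z axis of clamp4 and the z axis of fixture, either way round below 0.15 rad))) or ((distance between spindle4 and home2 below 0.004 m and angle between the x axis of spindle4 and the x axis of fixture, either way round below 0.05 rad) and ((distance between clamp1 and seat2 below 0.006 m and angle between the z axis of clamp1 and the z axis of fixture, either way round below 0.15 rad) or (distance between clamp2 and seat2 below 0.006 m and angle between the z axis of clamp2 and the z axis of fixture, either way round below 0.15 rad) or (distance between clamp3 and seat2 below 0.006 m and angle between the z axis of clamp3 and the z axis of fixture, either way round below 0.15 rad) or (distance between clamp4 and seat2 below 0.006 m and angle between the z axis of clamp4 and the z axis of fixture, either way round below 0.15 rad))) or ((distance between spindle4 and home3 below 0.004 m and angle between the x axis of spindle4 and the x axis of fixture, either way round below 0.05 rad) and ((distance between clamp1 and seat3 below 0.006 m and angle between the z axis of clamp1 and the z axis of fixture, either way round below 0.15 rad) or (distance between clamp2 and seat3 below 0.006 m and angle between the z axis of clamp2 and the z axis of fixture, either way round below 0.15 rad) or (distance between clamp3 and seat3 below 0.006 m and angle between the z axis of clamp3 and the z axis of fixture, either way round below 0.15 rad) or (distance between clamp4 and seat3 below 0.006 m and angle between the z axis of clamp4 and the z axis of fixture, either way round below 0.15 rad))) or ((distance between spindle4 and home4 below 0.004 m and angle between the x axis of spindle4 and the x axis of fixture, either way round below 0.05 rad) and ((distance between clamp1 and seat4 below 0.006 m and angle between the z axis of clamp1 and the z axis of fixture, either way round below 0.15 rad) or (distance between clamp2 and seat4 below 0.006 m and angle between the z axis of clamp2 and the z axis of fixture, either way round below 0.15 rad) or (distance between clamp3 and seat4 below 0.006 m and angle between the z axis of clamp3 and the z axis of fixture, either way round below 0.15 rad) or (distance between clamp4 and seat4 below 0.006 m and angle between the z axis of clamp4 and the z axis of fixture, either way round below 0.15 rad)))) and (distance of clamp1 from where it was at the start of the episode below 0.012 m or (distance between clamp1 and seat1 below 0.006 m and angle between the z axis of clamp1 and the z axis of fixture, either way round below 0.15 rad) or (distance between clamp1 and seat2 below 0.006 m and angle between the z axis of clamp1 and the z axis of fixture, either way round below 0.15 rad) or (distance between clamp1 and seat3 below 0.006 m and angle between the z axis of clamp1 and the z axis of fixture, either way round below 0.15 rad) or (distance between clamp1 and seat4 below 0.006 m and angle between the z axis of clamp1 and the z axis of fixture, either way round below 0.15 rad)) and (distance of clamp2 from where it was at the start of the episode below 0.012 m or (distance between clamp2 and seat1 below 0.006 m and angle between the z axis of clamp2 and the z axis of fixture, either way round below 0.15 rad) or (distance between clamp2 and seat2 below 0.006 m and angle between the z axis of clamp2 and the z axis of fixture, either way round below 0.15 rad) or (distance between clamp2 and seat3 below 0.006 m and angle between the z axis of clamp2 and the z axis of fixture, either way round below 0.15 rad) or (distance between clamp2 and seat4 below 0.006 m and angle between the z axis of clamp2 and the z axis of fixture, either way round below 0.15 rad)) and (distance of clamp3 from where it was at the start of the episode below 0.012 m or (distance between clamp3 and seat1 below 0.006 m and angle between the z axis of clamp3 and the z axis of fixture, either way round below 0.15 rad) or (distance between clamp3 and seat2 below 0.006 m and angle between the z axis of clamp3 and the z axis of fixture, either way round below 0.15 rad) or (distance between clamp3 and seat3 below 0.006 m and angle between the z axis of clamp3 and the z axis of fixture, either way round below 0.15 rad) or (distance between clamp3 and seat4 below 0.006 m and angle between the z axis of clamp3 and the z axis of fixture, either way round below 0.15 rad)) and (distance of clamp4 from where it was at the start of the episode below 0.012 m or (distance between clamp4 and seat1 below 0.006 m and angle between the z axis of clamp4 and the z axis of fixture, either way round below 0.15 rad) or (distance between clamp4 and seat2 below 0.006 m and angle between the z axis of clamp4 and the z axis of fixture, either way round below 0.15 rad) or (distance between clamp4 and seat3 below 0.006 m and angle between the z axis of clamp4 and the z axis of fixture, either way round below 0.15 rad) or (distance between clamp4 and seat4 below 0.006 m and angle between the z axis of clamp4 and the z axis of fixture, either way round below 0.15 rad)) and linear speed of each of spindle1, spindle2, spindle3, spindle4, clamp1, clamp2, clamp3, clamp4 below 0.02 m/s); the robot touches nothing.
It fails at once if a bystander (tin, bottle, sanding block, calliper, mallet or ring) is moved more than 40 mm (distance of any of wax_tin, glue_bottle, sanding_block, calliper, mallet, ring_blank from where it was at the start of the episode above 0.04 m).
Of spindle1, spindle2, spindle3, spindle4 only 3 to 4 are there at a start; the rules pass over those that are not, and their reading is None.
At some moment in a run one of spindle1, spindle2, spindle3, spindle4 may be knocked a few centimetres aside while the robot is not near it.
It also fails if it takes over 210 s, if anything falls off the work surface, if the arm or the gripper's body presses on something with over 40 N, if the wrist force passes 120 N, or if a joint passes its speed limit or range.

## Robot

A 6-joint arm with a two-finger parallel gripper is mounted at the origin on the work surface. World frame = base frame: x ahead of the robot, y to its left, z up, the work surface at z = 0. Lengths are in m, angles in degrees, forces in N, time in s.
With the tool pointing down it reaches from about 0.4 to 0.825 m from the base axis. Payload 7 kg.
Tool frame: the origin (TCP) lies between the finger pads; the fingertips stand 22 mm ahead of it and the grasp point (between the pads) lies 3 mm ahead of it; z points along the fingers, y is the line along which they close (so a half turn about z gives the same grasp; the last joint's range is limited). The gripper opens to 88 mm and grips with 3 to 60 N. Pads are 19 mm wide; open, the fingers measure 130 mm over their backs; the gripper's body (78 mm by 193 mm) begins 47 mm behind the grasp point.
Start: joints at [81.767, 20.546, 0.682, 0, -70.136, -16.507], TCP at [0.282, 0.613, 0.249] pointing down, gripper open.
Joint ranges: [-176.03, 176.03], [-82.01, 121.73], [-58.28, 71.71], [-173.87, 95.51], [-174.79, -0.11], [-173.66, 173.66]. Speed limits (degrees/s): [136.94, 136.94, 172.46, 180, 180, 180].

## Interface

Orientations are given as [roll, pitch, yaw] about the fixed x, y, z axes, in that order (R = Rz(yaw) Ry(pitch) Rx(roll)).
In Python, from plant import ctrl gives the robot as it stands.
- The arm moves only by the tool apply_moves, never from a script. Its argument "targets" is a list of rows, each an object with "travel": the shift along the tool's x, y, z in mm, a list of three; "roll": the turn about the tool's z in degrees; "jaw": the finger opening in mm, from 0 to 87.6. In form: [{"travel": [tx, ty, tz], "roll": roll, "jaw": jaw}, ...]. A call has 1 to 10 rows; each row shifts and turns the commanded pose from where the row before left it, along the tool's axes as they then stand; what a row does not reach is not made up. A row lasts 1/10 s, in which the tool goes at most 50 mm and 8.59 degrees, less where a joint would pass 70% of its speed; a pose out of reach is approached as far as the arm can. A call with a gripper value outside its range is refused whole. The fingers move at their own pace and stop on an object; the grip force is fixed at half the most. Time passes only in rows, so rows that do not move let the fingers close. It gives the time, the measured TCP pose, the force, the opening and the grip force at its end, in the units of the state.
- ctrl.get_obs(): the state, without advancing time (a new reading comes with each control period).
- ctrl.snapshot(name): name is "scene" or "top" or "wrist"; returns the picture (420x560x3 uint8, red, green, blue); there is no depth.
- ctrl.calibration(name): a dict with "K" (3x3 intrinsics, pixels), "dist_coeffs" ([k1, k2, p1, p2, k3] as OpenCV has them; the pictures are not rectified), "extrinsics" (4x4, takes a point from camera to world coordinates); the wrist camera has in their place "hand_eye" (4x4, takes a point from camera to tool coordinates, whose origin is the TCP and whose axes are the flange's). Camera axes: x right, y down, z forward; pixel columns grow to the right and rows downward; lengths in m; the calibration is good to about 2 mm. A picture is of the moment at which its call begins: read the wrist's pose just before it. calibration takes no time and is no camera call.
- ctrl.close_job(): hands the job in; it is judged then, once.
The state is a dict: "clock": time; "joint_pos": joint angles; "qvel": joint speeds; "tau": joint torques, N m; "tool_pos": TCP position; "orientation": TCP orientation; "force": force on the tool from outside, world axes, zero at the start; "moment": the same for the moment, N m; "opening": finger opening in m; "gripper_force": force on a finger pad.
Only numpy, scipy, OpenCV 4.12 (cv2) and the standard library are available. Lean on these libraries where they do the work, as an engineer would, in place of code of your own. Each camera call takes 0.05 s, during which the arm holds its last target. There are 200 camera calls.

## Working session

There is one attempt and no reset: what is moved stays moved. The work goes in short steps, Python scripts to look and compute and a tool call to move; the robot and the scene stay as the last step left them, time stands still between calls to the robot, and variables do not carry over. Pictures are saved under pics/ and viewed, at most 14 in all, crops included, and the job is handed in when it is done.

Besides the shell and the picture viewer there is one more tool, called by a JSON object that holds its "name" and its "arguments". apply_moves: Moves the arm, as the interface text tells. Its arguments: {"type":"object","properties":{"targets":{"type":"array","items":{"type":"object","properties":{"travel":{"type":"array","items":{"type":"number"}},"roll":{"type":"number"},"jaw":{"type":"number"}}}}},"required":["targets"]}

```bash
mkdir -p pics; ls
python3 - <<'E'
from plant import ctrl
import cv2,numpy as np
o=ctrl.get_obs();print({k:np.round(v,4) for k,v in o.items()})
for n in ["top","scene"]:
    cv2.imwrite(f"pics/{n}0.png",ctrl.snapshot(n)[:,:,::-1])
for n in ["top","scene","wrist"]:
    print(n,{k:np.round(v,4).tolist() for k,v in ctrl.calibration(n).items()})
E
```

```text
pics
{'clock': np.float64(0.0), 'joint_pos': array([ 8.17653e+01,  2.05900e+01,  6.33300e-01, -1.91000e-02,
       -7.01377e+01, -1.65089e+01]), 'qvel': array([ 0.0694,  0.1528, -0.0211, -0.0843, -0.0075,  0.0504]), 'tau': array([ 5.00000e-04, -5.82717e+01,  2.93062e+01,  6.99750e+00,
        6.90000e-03, -2.00000e-04]), 'tool_pos': array([0.2823, 0.6126, 0.2476]), 'orientation': array([ 1.799044e+02, -9.600000e-03, -2.475010e+01]), 'force': array([ 0.741 , -0.2485,  0.5253]), 'moment': array([0.0182, 0.0336, 0.0785]), 'gripper_force': np.float64(0.0), 'opening': np.float64(0.0876)}
top {'K': [[409.9993, 0.0, 278.5557], [0.0, 409.9993, 208.8933], [0.0, 0.0, 1.0]], 'dist_coeffs': [-0.0618, 0.0, 0.0, 0.0, 0.0], 'extrinsics': [[0.0243, -0.996, 0.086, 0.4277], [-0.9997, -0.0247, -0.0034, -0.0722], [0.0055, -0.0858, -0.9963, 1.2214], [0.0, 0.0, 0.0, 1.0]]}
scene {'K': [[462.2379, 0.0, 275.2595], [0.0, 462.2379, 208.6107], [0.0, 0.0, 1.0]], 'dist_coeffs': [0.0183, 0.0, 0.0, 0.0, 0.0], 'extrinsics': [[0.0088, 0.7966, -0.6045, 1.2588], [0.9998, 0.003, 0.0185, -0.0884], [0.0165, -0.6045, -0.7964, 1.0401], [0.0, 0.0, 0.0, 1.0]]}
wrist {'K': [[334.4882, 0.0, 281.9626], [0.0, 334.4882, 208.1428], [0.0, 0.0, 1.0]], 'dist_coeffs': [-0.084, 0.0, 0.0, 0.0, 0.0], 'hand_eye': [[-0.0008, -0.9651, -0.262, 0.07], [1.0, -0.001, 0.0006, 0.0005], [-0.0009, -0.262, 0.9651, -0.136], [0.0, 0.0, 0.0, 1.0]]}
```

View pics/top0.png

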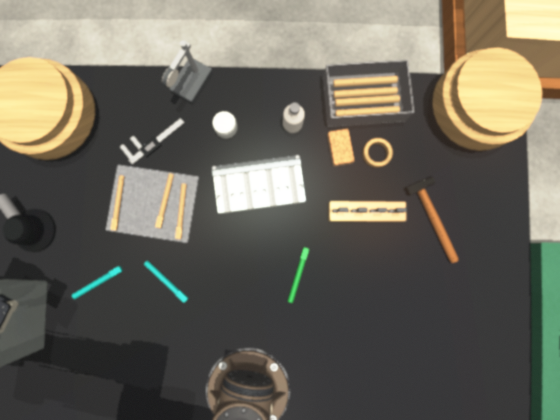

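View pics/scene0.png

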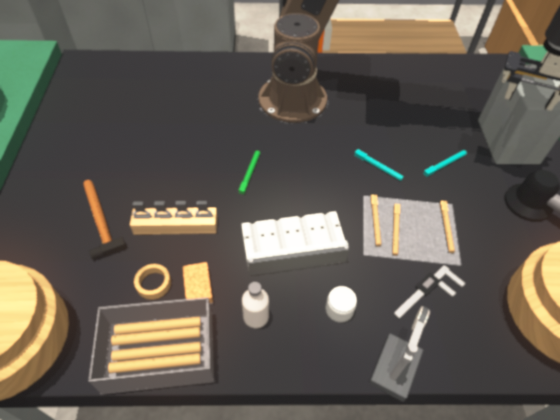

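```bash
cat > h.py <<'E'
from plant import ctrl
import cv2,numpy as np
from scipy.spatial.transform import Rotation as Ro
def pose(o=None):
    o=o or ctrl.get_obs(); T=np.eye(4)
    T[:3,:3]=Ro.from_euler('xyz',o['orientation'],degrees=True).as_matrix(); T[:3,3]=o['tool_pos']; return T
def cam(n,T=None):
    c=ctrl.calibration(n); E=np.array(c['extrinsics']) if n!='wrist' else T@np.array(c['hand_eye'])
    return np.array(c['K']),np.array(c['dist_coeffs']),E
def p2w(n,pts,z,T=None):
    K,d,E=cam(n,T); u=cv2.undistortPoints(np.array(pts,float).reshape(-1,1,2),K,d)[:,0]
    r=np.c_[u,np.ones(len(u))]@E[:3,:3].T; t=(z-E[2,3])/r[:,2]; return E[:3,3]+r*t[:,None]
def w2p(n,P,T=None):
    K,d,E=cam(n,T); I=np.linalg.inv(E); return cv2.projectPoints(np.array(P,float).reshape(-1,1,3),Ro.from_matrix(I[:3,:3]).as_rotvec(),I[:3,3],K,d)[0][:,0]
def go(x,y,z,yaw):
    "travel and roll in tool axes to reach the pose (tool down)"
    o=ctrl.get_obs();T=pose(o); d=T[:3,:3].T@(np.array([x,y,z])-T[:3,3])*1000
    dy=(yaw-o['orientation'][2]+180)%360-180
    print('travel',np.round(d,1),'roll',round(-dy,2),'| now',np.round(o['tool_pos']*1000,1),np.round(o['orientation'],2))
def shot(name):
    "wrist picture and its pose, saved"
    T=pose(); im=ctrl.snapshot('wrist')[:,:,::-1]; cv2.imwrite(f'pics/{name}.png',im); np.save(f'pics/{name}.npy',T); return im,T
E
python3 - <<'E'
from h import *
print('fix corners top',np.round(p2w('top',[[213,168],[300,158],[306,205],[217,213]],0.045),3).tolist())
print('rack',np.round(p2w('top',[[330,202],[406,202],[405,221],[330,221]],0.042),3).tolist())
print('spindles',np.round(p2w('top',[[115,229],[121,177],[160,227],[169,174],[180,237],[183,184]],0.012),3).tolist())
print('mat',np.round(p2w('top',[[117,166],[198,174],[190,242],[107,233]],0.004),3).tolist())
print('tray',np.round(p2w('top',[[333,83],[395,77]],0.03),3).tolist())
go(0.45,0.30,0.25,0)
E
```

```text
fix corners top [[0.644, 0.117, 0.045], [0.68, -0.135, 0.045], [0.542, -0.155, 0.045], [0.513, 0.101, 0.045]]
rack [[0.553, -0.225, 0.042], [0.559, -0.447, 0.042], [0.503, -0.444, 0.042], [0.498, -0.225, 0.042]]
spindles [[0.46, 0.408, 0.012], [0.616, 0.399, 0.012], [0.47, 0.273, 0.012], [0.629, 0.254, 0.012], [0.442, 0.212, 0.012], [0.6, 0.211, 0.012]]
mat [[0.651, 0.417, 0.004], [0.632, 0.168, 0.004], [0.428, 0.184, 0.004], [0.448, 0.435, 0.004]]
tray [[0.916, -0.231, 0.03], [0.942, -0.42, 0.03]]
travel [283.2 213.8  -2. ] roll -24.74 | now [282.3 612.7 247.7] [ 1.7991e+02 -1.0000e-02 -2.4740e+01]
```

```bash
python3 -c "
from h import *
go(0.58,0.31,0.26,0)"
```

```text
travel [397.  150.3 -12. ] roll -24.74 | now [282.3 612.7 247.7] [ 1.7991e+02 -1.0000e-02 -2.4740e+01]
```

{"name": "apply_moves", "arguments": {"targets": [{"travel":[40,15,-3],"roll":0,"jaw":87.6},{"travel":[40,15,-3],"roll":0,"jaw":87.6},{"travel":[40,15,-3],"roll":0,"jaw":87.6},{"travel":[40,15,-3],"roll":0,"jaw":87.6},{"travel":[40,15,0],"roll":0,"jaw":87.6},{"travel":[40,15,0],"roll":0,"jaw":87.6},{"travel":[40,15,0],"roll":0,"jaw":87.6},{"travel":[40,15,0],"roll":0,"jaw":87.6},{"travel":[40,15,0],"roll":0,"jaw":87.6},{"travel":[37,15,0],"roll":0,"jaw":87.6}]}}

```text
clock: 1.1
tool_pos: [0.5813, 0.309, 0.2601]
orientation: [180.0, 0.0, -24.8]
force: [0.8, 0.8, 0.4]
opening: 0.0878
gripper_force: 0.0
```

{"name": "apply_moves", "arguments": {"targets": [{"travel":[0,0,0],"roll":-8.2,"jaw":87.6},{"travel":[0,0,0],"roll":-8.2,"jaw":87.6},{"travel":[0,0,0],"roll":-8.3,"jaw":87.6},{"travel":[0,0,0],"roll":0,"jaw":87.6},{"travel":[0,0,0],"roll":0,"jaw":87.6}]}}

```text
clock: 1.6
tool_pos: [0.5801, 0.3106, 0.2602]
orientation: [180.0, 0.0, -0.3]
force: [0.3, 0.3, -0.4]
opening: 0.0878
gripper_force: 0.0
```

```bash
python3 -c "
from h import *
im,T=shot('matw');print(T.round(3).tolist()[0:3]);cv2.imwrite('pics/matw2.png',cv2.resize(im,(800,600),interpolation=cv2.INTER_CUBIC))"
```

```text
[[1.0, -0.005, -0.0, 0.58], [-0.005, -1.0, -0.0, 0.311], [-0.0, 0.0, -1.0, 0.26]]
```

View pics/matw2.png

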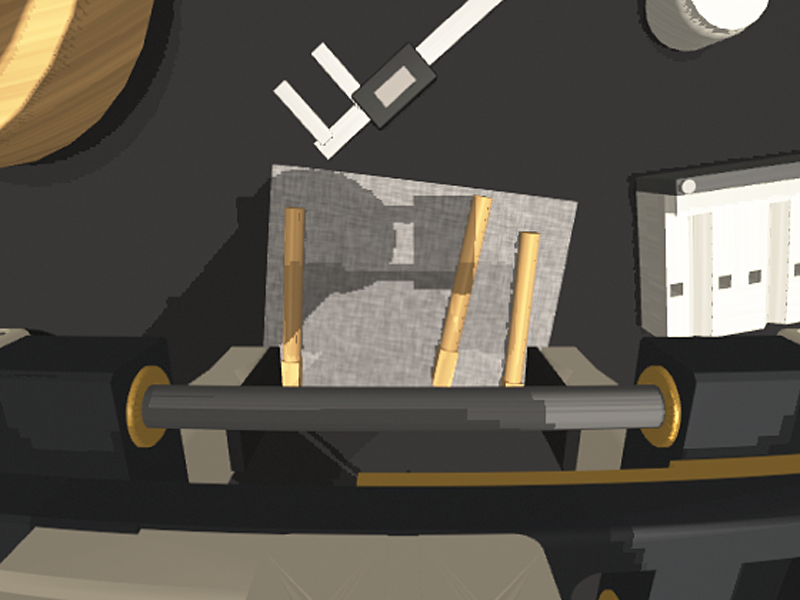

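Three maple spindles lie on the mat, their square tenons towards the robot (at about (290,372), (445,367), (514,382)). The gripper hides the lower half of the picture, so I back off and measure by colour.

{"name": "apply_moves", "arguments": {"targets": [{"travel":[-35,0,0],"roll":0,"jaw":87.6},{"travel":[-35,0,0],"roll":0,"jaw":87.6},{"travel":[-35,0,0],"roll":0,"jaw":87.6},{"travel":[-30,0,0],"roll":0,"jaw":87.6},{"travel":[0,0,0],"roll":0,"jaw":87.6},{"travel":[0,0,0],"roll":0,"jaw":87.6}]}}

```text
clock: 2.25
tool_pos: [0.4449, 0.3112, 0.2613]
orientation: [-179.9, -0.1, -0.1]
force: [-0.0, 0.5, -0.4]
opening: 0.0877
gripper_force: 0.0
```

```bash
cat >> h.py <<'E'
def spindles(im,T,z=0.012):
    "saturated yellow, elongated blobs near the mat: centre line ends (tenon end, round end) in world"
    h=cv2.cvtColor(im,cv2.COLOR_BGR2HSV); m=cv2.inRange(h,(10,85,60),(30,255,255)); m=cv2.morphologyEx(m,cv2.MORPH_OPEN,np.ones((3,3)))
    n,l,st,c=cv2.connectedComponentsWithStats(m); out=[]
    for i in range(1,n):
        if st[i,4]<300: continue
        v,u=np.nonzero(l==i); P=p2w('wrist',np.c_[u,v],z,T)[:,:2]
        q=P.mean(0); w=np.linalg.eigh(np.cov(P.T))[1][:,1]; w*=np.sign(w[0]); s=(P-q)@w; t=(P-q)@[-w[1],w[0]]
        L=np.ptp(s); yaw=np.degrees(np.arctan2(w[1],w[0]))
        if 0.1<L<0.22 and abs(yaw)<60: out.append((q+w*s.min(),q+w*s.max(),yaw,L,np.ptp(t),st[i]))
    return out
E
python3 -c "
from h import *
im,T=shot('mat2')
for r in spindles(im,T): print([np.round(a,4).tolist() for a in r])
cv2.imwrite('pics/mat2b.png',cv2.resize(im,(800,600),interpolation=cv2.INTER_CUBIC))"
```

```text
[[0.4665, 0.2778], [0.6302, 0.2461], -10.9564, 0.1667, 0.0172, [305, 8, 45, 154, 2187]]
[[0.4559, 0.4105], [0.6216, 0.396], -4.9777, 0.1664, 0.0192, [189, 17, 20, 154, 2260]]
[[0.4345, 0.2163], [0.6013, 0.2071], -3.1428, 0.167, 0.0186, [355, 37, 30, 152, 2102]]
```

View pics/mat2b.png

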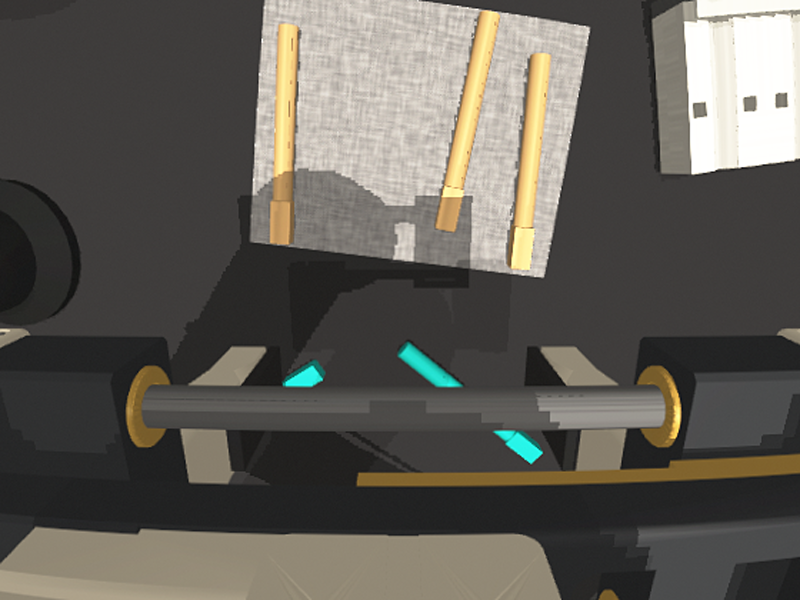

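The mat shows spindles A (285,25)-(282,243), B (489,12)-(447,230), C (540,55)-(521,268), each measured 166 mm long against the known 164. The two turquoise look-alikes at (300,375) and (470,400) stay alone. The fixture and rack come next.

{"name": "apply_moves", "arguments": {"targets": [{"travel":[6,40,0],"roll":-1.6,"jaw":87.6},{"travel":[6,40,0],"roll":-1.6,"jaw":87.6},{"travel":[6,40,0],"roll":-1.6,"jaw":87.6},{"travel":[6,40,0],"roll":-1.6,"jaw":87.6},{"travel":[6,40,0],"roll":-1.6,"jaw":87.6},{"travel":[10,40,0],"roll":0,"jaw":87.6},{"travel":[15,40,0],"roll":0,"jaw":87.6},{"travel":[15,45,0],"roll":0,"jaw":87.6},{"travel":[0,0,0],"roll":0,"jaw":87.6},{"travel":[0,0,0],"roll":0,"jaw":87.6}]}}

```text
clock: 3.3
tool_pos: [0.5439, -0.0071, 0.2597]
orientation: [180.0, 0.1, 7.7]
force: [0.5, 0.7, 0.0]
opening: 0.0871
gripper_force: 0.0
```

```bash
python3 -c "
from h import *
im,T=shot('fix');print(T.round(3).tolist()[0:3]);cv2.imwrite('pics/fixb.png',cv2.resize(im[:250],(800,357),interpolation=cv2.INTER_CUBIC))"
```

```text
[[0.991, 0.134, -0.001, 0.544], [0.134, -0.991, -0.001, -0.007], [-0.002, 0.0, -1.0, 0.26]]
```

View pics/fixb.png

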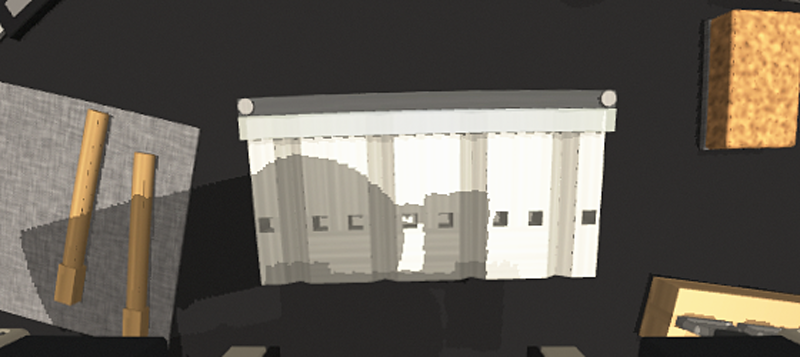

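{"name": "apply_moves", "arguments": {"targets": [{"travel":[0,40,0],"roll":2,"jaw":87.6},{"travel":[0,40,0],"roll":2,"jaw":87.6},{"travel":[0,40,0],"roll":2,"jaw":87.6},{"travel":[0,40,0],"roll":2,"jaw":87.6},{"travel":[0,40,0],"roll":0,"jaw":87.6},{"travel":[0,40,0],"roll":0,"jaw":87.6},{"travel":[0,35,0],"roll":0,"jaw":87.6},{"travel":[0,30,0],"roll":0,"jaw":87.6},{"travel":[0,0,0],"roll":0,"jaw":87.6},{"travel":[0,0,0],"roll":0,"jaw":87.6}]}}

```text
clock: 4.35
tool_pos: [0.5571, -0.3091, 0.2602]
orientation: [-180.0, 0.0, -0.1]
force: [-0.1, -0.1, -0.7]
opening: 0.0877
gripper_force: 0.0
```

```bash
python3 -c "
from h import *
im,T=shot('rack');print(T.round(3).tolist()[0:3]);cv2.imwrite('pics/rackb.png',cv2.resize(im[:250],(800,357),interpolation=cv2.INTER_CUBIC))"
```

```text
[[1.0, -0.001, -0.001, 0.557], [-0.001, -1.0, 0.0, -0.309], [-0.001, -0.0, -1.0, 0.26]]
```

View pics/rackb.png

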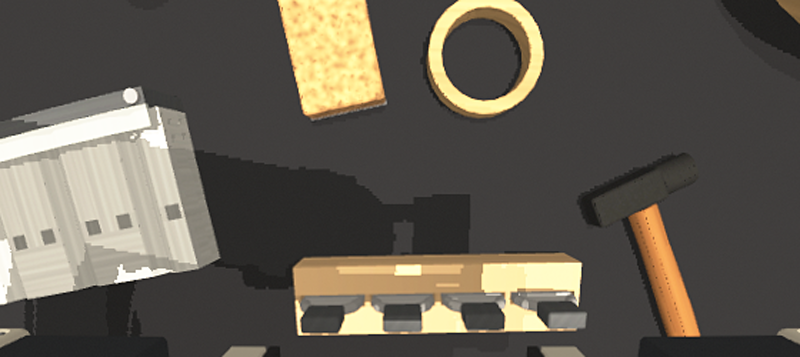

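Eight fixture holes show in a row, from (266,224) to (589,217). The block's open front edge runs (260,285)-(597,277). The rack with its four clamps is at (437,300), but seen too obliquely. I fit the fixture and take a squarer view of the rack.

{"name": "apply_moves", "arguments": {"targets": [{"travel":[-30,5,0],"roll":0,"jaw":87.6},{"travel":[-30,10,0],"roll":0,"jaw":87.6},{"travel":[-25,10,0],"roll":0,"jaw":87.6},{"travel":[0,0,0],"roll":0,"jaw":87.6},{"travel":[0,0,0],"roll":0,"jaw":87.6}]}}

```text
clock: 4.9
tool_pos: [0.4722, -0.3337, 0.2614]
orientation: [180.0, -0.1, 0.0]
force: [-0.3, 0.1, 0.1]
opening: 0.0875
gripper_force: 0.0
```

Run:
```python
from h import *
from scipy.optimize import least_squares
s=560/800
px=np.array([[266,224],[320,223],[356,223],[409,220],[446,219],[501,218],[536,218],[589,217],[260,285],[597,277]])*s
ys=[119,79,53,13,-13,-53,-79,-119]
L=np.array([[-15,y,45] for y in ys]+[[-60,127,45],[-60,-127,45]])/1000
T=np.load('pics/fix.npy')
f=lambda p:(w2p('wrist',(Ro.from_euler('z',p[2]).apply(L)+[p[0],p[1],0]),T)-px).ravel()
r=least_squares(f,[.6,-.02,.14],x_scale=[.01,.01,.1]); print(r.x,np.degrees(r.x[2])); print(r.fun.reshape(-1,2).round(1).tolist())
w=p2w('wrist',px[:8],.045,T);print(w.round(4).tolist())
im,T=shot('rack2');print(T[:3,3]);cv2.imwrite('pics/rack2b.png',cv2.resize(im[100:250,150:430],(800,429),interpolation=cv2.INTER_CUBIC))
fx=cv2.imread('pics/fix.png')[130:200,160:440];cv2.imwrite('pics/fixc.png',cv2.resize(fx,(800,200),interpolation=cv2.INTER_CUBIC))
cv2.imwrite('pics/both.png',np.vstack([cv2.imread('pics/rack2b.png'),cv2.resize(fx[:60],(800,171),interpolation=cv2.INTER_CUBIC)]))
```

```text
[ 0.59353745 -0.01928706  0.15839422] 9.075320216701229
[[0.2, 0.5], [0.1, -0.0], [-0.3, -0.7], [0.9, 0.3], [-0.1, 0.5], [-0.4, 0.3], [-0.3, -0.1], [-0.0, 0.0], [1.1, -0.5], [-1.4, -0.6]]
[[0.5604, 0.0961, 0.045], [0.5662, 0.0565, 0.045], [0.5696, 0.0303, 0.045], [0.5769, -0.0078, 0.045], [0.5813, -0.0345, 0.045], [0.5875, -0.0743, 0.045], [0.5911, -0.1, 0.045], [0.5975, -0.1392, 0.045]]
[ 0.47220513 -0.33367025  0.26135199]
```

View pics/both.png

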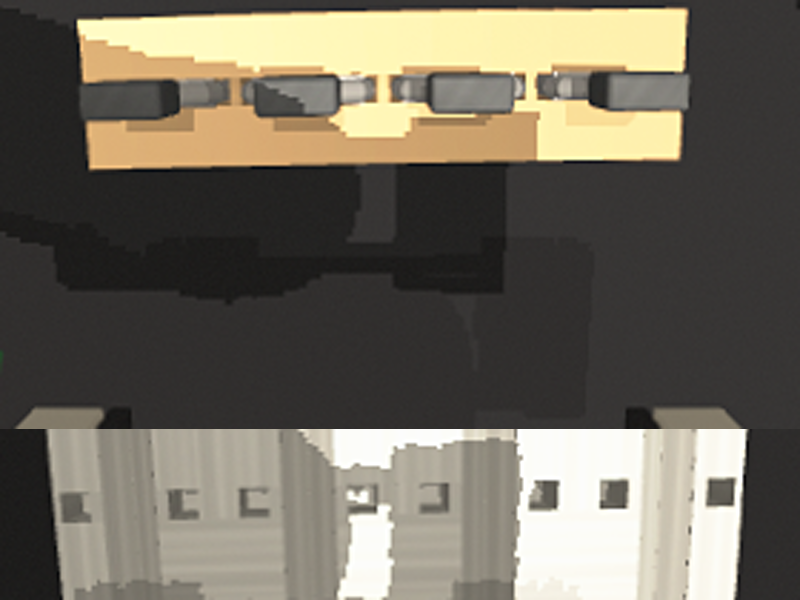

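The rack picture gives rack top corners (79,19), (688,10), (681,159), (91,168) and tab tops centred at about (122,101), (296,96), (472,93), (648,91). The lower strip gives refined hole centres.

Run:
```python
from h import *
from scipy.optimize import least_squares
px=np.array([[76,507],[183,502],[254,501],[361,497],[434,497],[546,495],[614,493],[721,492]],float); px=np.c_[160+px[:,0]/2.857,130+(px[:,1]-429)/2.857]
ys=[119,79,53,13,-13,-53,-79,-119]
L=np.array([[-15,y,45] for y in ys])/1000
T=np.load('pics/fix.npy')
f=lambda p:(w2p('wrist',(Ro.from_euler('z',p[2]).apply(L)+[p[0],p[1],p[3]]),T)-px).ravel()
r=least_squares(f,[.6,-.02,.14,0],x_scale=[.01,.01,.1,.01]); print('fix',r.x,np.degrees(r.x[2])); print(r.fun.reshape(-1,2).round(1).tolist())
r=least_squares(lambda p:f([*p,0]),[.6,-.02,.14],x_scale=[.01,.01,.1]); print('fix z0',r.x,np.degrees(r.x[2]))
T=np.load('pics/rack2.npy')
c=np.array([[79,19],[688,10],[681,159],[91,168]],float)/2.857+[150,100]
w=p2w('wrist',c,.042,T);print('rack',w.round(4).tolist(),w.mean(0).round(4))
t=np.array([[122,101],[296,96],[472,93],[648,91]],float)/2.857+[150,100]
L=np.array([[0,y,0] for y in (81,27,-27,-81)])/1000
g=lambda p:(w2p('wrist',Ro.from_euler('z',p[2]).apply(L)+[p[0],p[1],p[3]],T)-t).ravel()
r=least_squares(g,[.53,-.33,0,.1],x_scale=[.01,.01,.1,.01]);print('tabs',r.x,r.fun.round(1))
for z in (.1,.105,.11,.115): print(z,p2w('wrist',t,z,T).round(4)[:,:2].tolist())
```

```text
fix [ 5.93694228e-01 -1.92590514e-02  1.56892403e-01  3.59207971e-04] 8.989272532699635
[[-0.3, -0.3], [-0.0, 0.3], [-0.1, -0.0], [0.8, 0.4], [0.2, -0.1], [-0.8, -0.2], [0.1, 0.1], [0.0, -0.1]]
fix z0 [ 0.59366218 -0.01928178  0.15690296] 8.989877358288888
rack [[0.5544, -0.2266, 0.042], [0.5575, -0.4466, 0.042], [0.5037, -0.4478, 0.042], [0.5004, -0.2274, 0.042]] [ 0.529  -0.3371  0.042 ]
tabs [ 0.52917362 -0.33651168  0.01828186  0.09921408] [-0.1 -0.1  0.1  0.1  0.2 -0.  -0.2 -0. ]
0.1 [[0.5277, -0.2559], [0.5288, -0.3095], [0.5297, -0.3632], [0.5307, -0.4174]]
0.105 [[0.5279, -0.2572], [0.529, -0.3099], [0.5299, -0.3627], [0.5308, -0.416]]
0.11 [[0.5282, -0.2585], [0.5292, -0.3103], [0.5301, -0.3623], [0.531, -0.4146]]
0.115 [[0.5284, -0.2598], [0.5295, -0.3107], [0.5303, -0.3618], [0.5312, -0.4132]]
```

```bash
cat >> h.py <<'E'
F=np.array([.5937,-.0193]); FY=9.0; RK=np.array([.529,-.337]); RY=0.9
def rot(p,a): return Ro.from_euler('z',a,degrees=True).apply([p[0],p[1],0])[:2]
def fw(x,y): return F+rot((x/1000,y/1000),FY)
def plan(wps,mx=45,mr=8):
    "waypoints (x,y,z m,yaw deg): per segment the total travel (mm, tool axes at segment start, turn after) and roll"
    o=ctrl.get_obs(); p=np.array(o['tool_pos']); yaw=o['orientation'][2]
    print('now',(p*1000).round(1),o['orientation'].round(2))
    for w in wps:
        R=Ro.from_euler('xyz',[180,0,yaw],degrees=True).as_matrix(); d=R.T@(np.array(w[:3])-p)*1000
        r=-((w[3]-yaw+180)%360-180); n=int(max(np.ceil(np.linalg.norm(d)/mx),1)); m=int(np.ceil(abs(r)/mr))
        print('->',np.round(np.array(w[:3])*1000,1),w[3],'travel',d.round(1),f'= {n} x',(d/n).round(1),f'roll {r:.1f} = {m} x',round(r/max(m,1),2))
        p,yaw=np.array(w[:3]),w[3]
E
python3 -c "
from h import *
plan([(.43,.27,.26,0)])"
```

```text
now [ 472.7 -333.7  261.1] [ 1.7998e+02 -7.0000e-02  3.0000e-02]
-> [430. 270. 260.] 0 travel [ -42.3 -603.7    1.1] = 14 x [ -3.  -43.1   0.1] roll 0.0 = 1 x 0.03
```

{"name": "apply_moves", "arguments": {"targets": [{"travel":[0,-45,0],"roll":0,"jaw":87.6},{"travel":[-4,-45,0],"roll":0,"jaw":87.6},{"travel":[-4,-45,0],"roll":0,"jaw":87.6},{"travel":[-4,-45,0],"roll":0,"jaw":87.6},{"travel":[-4,-45,0],"roll":0,"jaw":87.6},{"travel":[-4,-45,0],"roll":0,"jaw":87.6},{"travel":[-4,-45,0],"roll":0,"jaw":87.6},{"travel":[-4,-45,0],"roll":0,"jaw":87.6},{"travel":[-4,-45,0],"roll":0,"jaw":87.6},{"travel":[-4,-45,0],"roll":0,"jaw":87.6}]}}

```text
clock: 5.95
tool_pos: [0.4358, 0.1185, 0.2609]
orientation: [-180.0, -0.0, 0.1]
force: [0.1, 0.1, 0.1]
opening: 0.0876
gripper_force: 0.0
```

{"name": "apply_moves", "arguments": {"targets": [{"travel":[-4,-40,0],"roll":0,"jaw":40},{"travel":[-2,-40,0],"roll":0,"jaw":40},{"travel":[0,-40,0],"roll":0,"jaw":40},{"travel":[0,-34,0],"roll":0,"jaw":40},{"travel":[0,0,0],"roll":0,"jaw":40},{"travel":[0,0,0],"roll":0,"jaw":40}]}}

```text
clock: 6.55
tool_pos: [0.4297, 0.271, 0.26]
orientation: [180.0, 0.0, 0.1]
force: [0.0, -0.7, -0.3]
opening: 0.0453
gripper_force: 0.0
```

```bash
cat >> h.py <<'E'
def look(name):
    im,T=shot(name); R=[]
    for a,b,yaw,L,w,st in spindles(im,T):
        o=(a+b)/2+(a-b)/np.linalg.norm(a-b)*0.065; R.append((o,yaw)); print('spindle origin',o.round(4),'yaw',round(yaw,2),'L',round(L,4),'w',round(w,4))
    return R
E
python3 -c "
from h import *
R=look('m3');o,y=R[int(np.argmin([r[0][1] for r in R]))]
plan([(*o,.12,y),(*o,.028,y)])"
```

```text
spindle origin [0.481  0.2753] yaw -11.15 L 0.1586 w 0.0167
spindle origin [0.4742 0.4089] yaw -4.98 L 0.1658 w 0.02
spindle origin [0.4535 0.2153] yaw -3.22 L 0.1657 w 0.018
now [429.8 270.1 260.2] [1.7996e+02 4.0000e-02 5.0000e-02]
-> [453.5 215.3 120. ] -3.2210603158221582 travel [ 23.6  54.8 140.2] = 4 x [ 5.9 13.7 35. ] roll 3.3 = 1 x 3.27
-> [453.5 215.3  28. ] -3.2210603158221582 travel [-0. -0. 92.] = 3 x [-0.  -0.  30.7] roll -0.0 = 0 x -0.0
```

{"name": "apply_moves", "arguments": {"targets": [{"travel":[6,13.7,30],"roll":3.3,"jaw":40},{"travel":[5.2,14.0,30],"roll":0,"jaw":40},{"travel":[5.2,14.0,40],"roll":0,"jaw":40},{"travel":[5.0,14.0,40],"roll":0,"jaw":40},{"travel":[0,0,30],"roll":0,"jaw":40},{"travel":[0,0,30],"roll":0,"jaw":40},{"travel":[0,0,22],"roll":0,"jaw":40},{"travel":[0,0,10],"roll":0,"jaw":40},{"travel":[0,0,0],"roll":0,"jaw":40},{"travel":[0,0,0],"roll":0,"jaw":40}]}}

```text
clock: 7.6
tool_pos: [0.4497, 0.2131, 0.0294]
orientation: [-180.0, -0.0, -3.3]
force: [-0.7, 0.5, -0.2]
opening: 0.0399
gripper_force: 0.0
```

{"name": "apply_moves", "arguments": {"targets": [{"travel":[0,0,0],"roll":0,"jaw":8},{"travel":[0,0,0],"roll":0,"jaw":8},{"travel":[0,0,0],"roll":0,"jaw":8},{"travel":[0,0,0],"roll":0,"jaw":8},{"travel":[0,0,0],"roll":0,"jaw":8}]}}

```text
clock: 8.1
tool_pos: [0.4495, 0.2132, 0.0291]
orientation: [-180.0, -0.0, -3.3]
force: [-1.4, -0.2, 5.8]
opening: 0.0156
gripper_force: 29.9
```

```bash
python3 -c "
from h import *
o=ctrl.get_obs();print(o['opening'],o['gripper_force'])
p=o['tool_pos']; y=o['orientation'][2]
a=fw(-112,-33)
plan([(p[0],p[1],.14,y),(*a,.14,9),(*a,.07,9),(*a,.0623,9),(*fw(-87,-33),.0623,9)])"
```

```text
0.015551227038233435 29.863546192646027
now [449.5 213.2  29.1] [-1.7996e+02 -4.0000e-02 -3.3300e+00]
-> [449.5 213.2 140. ] -3.3260041730907575 travel [   0.     0.  -110.9] = 3 x [  0.   0. -37.] roll -0.0 = 0 x -0.0
-> [488.2 -69.4 140. ] 9 travel [ 55.1 279.9   0. ] = 7 x [ 7.9 40.   0. ] roll -12.3 = 2 x -6.16
-> [488.2 -69.4  70. ] 9 travel [ 0. -0. 70.] = 2 x [ 0. -0. 35.] roll 0.0 = 0 x 0.0
-> [488.2 -69.4  62.3] 9 travel [ 0.  -0.   7.7] = 1 x [ 0.  -0.   7.7] roll 0.0 = 0 x 0.0
-> [512.9 -65.5  62.3] 9 travel [25. -0. -0.] = 1 x [25. -0. -0.] roll 0.0 = 0 x 0.0
```

{"name": "apply_moves", "arguments": {"targets": [{"travel":[0,0,-20],"roll":0,"jaw":8},{"travel":[0,0,-45],"roll":0,"jaw":8},{"travel":[0,0,-46],"roll":0,"jaw":8},{"travel":[7.5,40,0],"roll":0,"jaw":8},{"travel":[7.5,40,0],"roll":0,"jaw":8},{"travel":[7.5,40,0],"roll":0,"jaw":8},{"travel":[7.5,40,0],"roll":0,"jaw":8},{"travel":[7.5,40,0],"roll":0,"jaw":8},{"travel":[7.5,40,0],"roll":0,"jaw":8},{"travel":[7,40,0],"roll":0,"jaw":8}]}}

```text
clock: 9.1
tool_pos: [0.4845, -0.0713, 0.1395]
orientation: [-180.0, 0.0, -3.3]
force: [0.2, -0.1, -2.0]
opening: 0.016
gripper_force: 29.9
```

{"name": "apply_moves", "arguments": {"targets": [{"travel":[0,0,0],"roll":-6.2,"jaw":8},{"travel":[0,0,0],"roll":-6.1,"jaw":8},{"travel":[0,0,0],"roll":0,"jaw":8},{"travel":[0,0,0],"roll":0,"jaw":8}]}}

```text
clock: 9.5
tool_pos: [0.4845, -0.0697, 0.1394]
orientation: [-180.0, 0.0, 8.8]
force: [-0.1, 0.1, -1.8]
opening: 0.0157
gripper_force: 29.9
```

```bash
python3 -c "
from h import *
im,T=shot('held1')
a=fw(-115,-33)
plan([(*a,.14,9),(*a,.07,9),(*a,.0623,9),(*fw(-91,-33),.0623,9)])
cv2.imwrite('pics/held1b.png',cv2.resize(im[:250],(800,357),interpolation=cv2.INTER_CUBIC))"
```

```text
now [484.6 -69.5 139.5] [-1.80e+02  2.00e-02  8.82e+00]
-> [485.3 -69.9 140. ] 9 travel [ 0.6  0.5 -0.5] = 1 x [ 0.6  0.5 -0.5] roll -0.2 = 1 x -0.18
-> [485.3 -69.9  70. ] 9 travel [ 0. -0. 70.] = 2 x [ 0. -0. 35.] roll 0.0 = 0 x 0.0
-> [485.3 -69.9  62.3] 9 travel [ 0.  -0.   7.7] = 1 x [ 0.  -0.   7.7] roll 0.0 = 0 x 0.0
-> [509.  -66.1  62.3] 9 travel [24.  0.  0.] = 1 x [24.  0.  0.] roll 0.0 = 0 x 0.0
```

View pics/held1b.png

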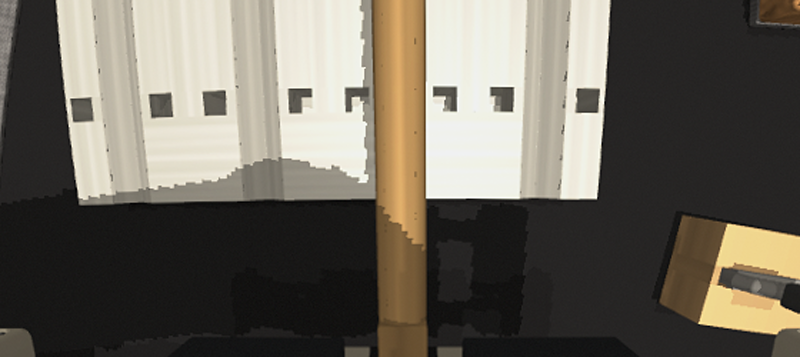

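The spindle is held straight, aligned with the grooves and centred between groove 3's holes at (357,99) and (445,99). I lower it.

{"name": "apply_moves", "arguments": {"targets": [{"travel":[0.6,0.5,20],"roll":-0.2,"jaw":8},{"travel":[0,0,25],"roll":0,"jaw":8},{"travel":[0,0,18],"roll":0,"jaw":8},{"travel":[0,0,6],"roll":0,"jaw":8},{"travel":[0,0,4],"roll":0,"jaw":8},{"travel":[0,0,3],"roll":0,"jaw":8},{"travel":[0,0,1],"roll":0,"jaw":8},{"travel":[0,0,0],"roll":0,"jaw":8}]}}

```text
clock: 10.35
tool_pos: [0.486, -0.0699, 0.0632]
orientation: [-180.0, -0.1, 9.2]
force: [-0.8, 0.7, -0.5]
opening: 0.0157
gripper_force: 29.9
```

{"name": "apply_moves", "arguments": {"targets": [{"travel":[8,0,0],"roll":0,"jaw":8},{"travel":[6,0,0],"roll":0,"jaw":8},{"travel":[4,0,0],"roll":0,"jaw":8},{"travel":[2,0,0],"roll":0,"jaw":8},{"travel":[1,0,0],"roll":0,"jaw":8},{"travel":[1,0,0],"roll":0,"jaw":8},{"travel":[0,0,0],"roll":0,"jaw":8}]}}

```text
clock: 11.05
tool_pos: [0.5056, -0.0666, 0.0623]
orientation: [-180.0, 0.2, 9.1]
force: [-10.3, 3.6, 7.9]
opening: 0.0158
gripper_force: 30.0
```

{"name": "apply_moves", "arguments": {"targets": [{"travel":[1,0,0],"roll":0,"jaw":8},{"travel":[1,0,0],"roll":0,"jaw":8},{"travel":[0,0,0],"roll":0,"jaw":8}]}}

```text
clock: 11.35
tool_pos: [0.5076, -0.0662, 0.0624]
orientation: [-180.0, 0.2, 9.1]
force: [-10.2, 4.1, 8.6]
opening: 0.0157
gripper_force: 30.0
```

{"name": "apply_moves", "arguments": {"targets": [{"travel":[1,0,-0.5],"roll":0,"jaw":8},{"travel":[1,0,0],"roll":0,"jaw":8},{"travel":[0,0,0],"roll":0,"jaw":8}]}}

```text
clock: 11.65
tool_pos: [0.5096, -0.0659, 0.0628]
orientation: [-180.0, 0.2, 9.1]
force: [-8.7, 5.8, 7.0]
opening: 0.0157
gripper_force: 30.0
```

{"name": "apply_moves", "arguments": {"targets": [{"travel":[1,0,0],"roll":0,"jaw":8},{"travel":[1,0,0],"roll":0,"jaw":8},{"travel":[0,0,0],"roll":0,"jaw":8}]}}

```text
clock: 11.95
tool_pos: [0.5097, -0.0659, 0.0627]
orientation: [-180.0, 0.4, 9.1]
force: [-14.2, 5.3, 14.0]
opening: 0.0155
gripper_force: 30.0
```

{"name": "apply_moves", "arguments": {"targets": [{"travel":[0,0,0],"roll":0,"jaw":40},{"travel":[0,0,0],"roll":0,"jaw":40},{"travel":[0,0,0],"roll":0,"jaw":40},{"travel":[0,0,-10],"roll":0,"jaw":40},{"travel":[0,0,-40],"roll":0,"jaw":40},{"travel":[-10,0,-40],"roll":0,"jaw":40},{"travel":[-25,0,-40],"roll":0,"jaw":40},{"travel":[-20,0,-40],"roll":0,"jaw":40},{"travel":[0,0,-20],"roll":0,"jaw":40},{"travel":[0,0,0],"roll":0,"jaw":40}]}}

```text
clock: 12.95
tool_pos: [0.4603, -0.0744, 0.2577]
orientation: [180.0, -0.5, 9.2]
force: [0.5, 0.5, -0.4]
opening: 0.0402
gripper_force: 0.0
```

```bash
python3 -c "
from h import *
im,T=shot('p1')
for r in spindles(im,T,.0463): print([np.round(a,4).tolist() for a in r])
print('home3',fw(-87,-33),'tenon end',fw(-104,-33))
plan([(.45,.33,.26,0)])"
```

```text
[[0.4728, 0.2398], [0.6131, 0.2214], -7.4664, 0.1416, 0.0221, [0, 0, 28, 134, 1607]]
[[0.4957, -0.0678], [0.64, -0.0445], 9.1762, 0.1462, 0.0165, [273, 0, 17, 154, 2473]]
home3 [ 0.51293345 -0.06550351] tenon end [ 0.49614275 -0.0681629 ]
now [459.6 -74.3 255.5] [-179.98   -0.29    9.16]
-> [450. 330. 260.] 0 travel [  54.9 -400.7   -4.5] = 9 x [  6.1 -44.5  -0.5] roll 9.2 = 2 x 4.58
```

Spindle C is home: its tenon end measures (0.4957, -0.0678), against (0.4961, -0.0682) expected. I go on to B.

{"name": "apply_moves", "arguments": {"targets": [{"travel":[6,-45,0],"roll":0,"jaw":40},{"travel":[6,-45,0],"roll":0,"jaw":40},{"travel":[6,-45,0],"roll":0,"jaw":40},{"travel":[5,-45,0],"roll":0,"jaw":40},{"travel":[4,-45,0],"roll":0,"jaw":40},{"travel":[4,-45,0],"roll":0,"jaw":40},{"travel":[4,-45,0],"roll":0,"jaw":40},{"travel":[0,-40,0],"roll":5,"jaw":40},{"travel":[0,0,0],"roll":4.2,"jaw":40},{"travel":[0,0,0],"roll":0,"jaw":40}]}}

```text
clock: 14.0
tool_pos: [0.4363, 0.2825, 0.2517]
orientation: [179.9, 0.1, 0.0]
force: [0.8, -0.6, -0.4]
opening: 0.0402
gripper_force: 0.0
```

```bash
python3 -c "
from h import *
R=look('m4');o,y=R[int(np.argmin([r[0][1] for r in R]))]
plan([(*o,.12,y),(*o,.028,y)])"
```

```text
spindle origin [0.4828 0.2747] yaw -11.01 L 0.1627 w 0.0166
spindle origin [0.4744 0.4087] yaw -4.85 L 0.1663 w 0.0195
now [436.5 281.7 251.9] [1.799e+02 9.000e-02 1.000e-01]
-> [482.8 274.7 120. ] -11.008938503691647 travel [ 46.4   7.2 131.9] = 4 x [11.6  1.8 33. ] roll 11.1 = 2 x 5.55
-> [482.8 274.7  28. ] -11.008938503691647 travel [ 0. -0. 92.] = 3 x [ 0.  -0.  30.7] roll -0.0 = 0 x -0.0
```

{"name": "apply_moves", "arguments": {"targets": [{"travel":[12,2,30],"roll":0,"jaw":40},{"travel":[12,2,30],"roll":0,"jaw":40},{"travel":[12,2,36],"roll":0,"jaw":40},{"travel":[13,1.5,36],"roll":0,"jaw":40},{"travel":[0,0,10],"roll":5.6,"jaw":40},{"travel":[0,0,30],"roll":5.5,"jaw":40},{"travel":[0,0,30],"roll":0,"jaw":40},{"travel":[0,0,15],"roll":0,"jaw":40},{"travel":[0,0,7],"roll":0,"jaw":40},{"travel":[0,0,0],"roll":0,"jaw":40}]}}

```text
clock: 15.05
tool_pos: [0.4857, 0.273, 0.0283]
orientation: [179.9, 0.1, -11.1]
force: [0.5, 0.8, 0.4]
opening: 0.0403
gripper_force: 0.0
```

{"name": "apply_moves", "arguments": {"targets": [{"travel":[0,0,0],"roll":0,"jaw":8},{"travel":[0,0,0],"roll":0,"jaw":8},{"travel":[0,0,0],"roll":0,"jaw":8},{"travel":[0,0,0],"roll":0,"jaw":8},{"travel":[0,0,0],"roll":0,"jaw":8}]}}

```text
clock: 15.55
tool_pos: [0.4861, 0.2745, 0.0298]
orientation: [-179.9, -0.0, -11.1]
force: [-0.8, -0.5, 6.4]
opening: 0.0155
gripper_force: 30.0
```

```bash
python3 -c "
from h import *
o=ctrl.get_obs()
p=o['tool_pos']; y=o['orientation'][2]
a=fw(-114,33)
plan([(p[0],p[1],.14,y),(*a,.14,9)])"
```

```text
now [486.1 274.5  29.8] [-1.7995e+02 -4.0000e-02 -1.1110e+01]
-> [486.1 274.5 140. ] -11.111621843456861 travel [   0.     0.  -110.2] = 3 x [  0.    0.  -36.7] roll -0.0 = 0 x -0.0
-> [475.9  -4.5 140. ] 9 travel [ 43.8 275.8   0. ] = 7 x [ 6.3 39.4  0. ] roll -20.1 = 3 x -6.7
```

{"name": "apply_moves", "arguments": {"targets": [{"travel":[0,0,-20],"roll":0,"jaw":8},{"travel":[0,0,-45],"roll":0,"jaw":8},{"travel":[0,0,-45],"roll":0,"jaw":8},{"travel":[6.2,39.4,0],"roll":0,"jaw":8},{"travel":[6.2,39.4,0],"roll":0,"jaw":8},{"travel":[6.3,39.4,0],"roll":0,"jaw":8},{"travel":[6.3,39.4,0],"roll":0,"jaw":8},{"travel":[6.3,39.4,0],"roll":0,"jaw":8},{"travel":[6.3,39.4,0],"roll":0,"jaw":8},{"travel":[6.2,39.4,0],"roll":0,"jaw":8}]}}

```text
clock: 16.55
tool_pos: [0.475, -0.0064, 0.1392]
orientation: [-180.0, -0.0, -11.1]
force: [1.4, -0.4, -0.9]
opening: 0.0157
gripper_force: 30.0
```

{"name": "apply_moves", "arguments": {"targets": [{"travel":[0,0,0],"roll":-6.7,"jaw":8},{"travel":[0,0,0],"roll":-6.7,"jaw":8},{"travel":[0,0,0],"roll":-6.7,"jaw":8},{"travel":[0,0,0],"roll":0,"jaw":8},{"travel":[0,0,0],"roll":0,"jaw":8}]}}

```text
clock: 17.05
tool_pos: [0.4754, -0.0049, 0.139]
orientation: [-180.0, 0.0, 8.8]
force: [0.1, -0.0, -1.1]
opening: 0.0159
gripper_force: 30.0
```

```bash
python3 -c "
from h import *
im,T=shot('held2')
for z in (.123,.11): print([[np.round(a,4).tolist() for a in r] for r in spindles(im,T,z)])
a=fw(-114,33)
plan([(*a,.14,9),(*a,.0628,9)])"
```

```text
[[[0.4719, -0.0057], [0.592, 0.013], 8.8879, 0.1215, 0.0166, [263, 0, 37, 271, 9495]]]
[[[0.4657, -0.0067], [0.596, 0.0137], 8.8879, 0.1319, 0.018, [263, 0, 37, 271, 9495]]]
now [475.4  -4.9 139. ] [-1.80e+02  1.00e-02  8.79e+00]
-> [475.9  -4.5 140. ] 9 travel [ 0.6 -0.2 -1. ] = 1 x [ 0.6 -0.2 -1. ] roll -0.2 = 1 x -0.21
-> [475.9  -4.5  62.8] 9 travel [ 0.  -0.  77.2] = 2 x [ 0.  -0.  38.6] roll 0.0 = 0 x 0.0
```

{"name": "apply_moves", "arguments": {"targets": [{"travel":[0.6,0,20],"roll":-0.2,"jaw":8},{"travel":[0,0,25],"roll":0,"jaw":8},{"travel":[0,0,18],"roll":0,"jaw":8},{"travel":[0,0,6],"roll":0,"jaw":8},{"travel":[0,0,4],"roll":0,"jaw":8},{"travel":[0,0,2.5],"roll":0,"jaw":8},{"travel":[0,0,0],"roll":0,"jaw":8}]}}

```text
clock: 17.8
tool_pos: [0.4766, -0.0045, 0.0642]
orientation: [-180.0, -0.1, 9.2]
force: [-1.6, 1.0, 1.8]
opening: 0.0155
gripper_force: 30.0
```

{"name": "apply_moves", "arguments": {"targets": [{"travel":[8,0,0],"roll":0,"jaw":8},{"travel":[6,0,0],"roll":0,"jaw":8},{"travel":[6,0,0],"roll":0,"jaw":8},{"travel":[3,0,0],"roll":0,"jaw":8},{"travel":[2,0,0],"roll":0,"jaw":8},{"travel":[1,0,0],"roll":0,"jaw":8},{"travel":[0,0,0],"roll":0,"jaw":8}]}}

```text
clock: 18.5
tool_pos: [0.5011, -0.0003, 0.0637]
orientation: [-180.0, 0.1, 9.1]
force: [-8.6, 7.0, 6.6]
opening: 0.016
gripper_force: 30.0
```

{"name": "apply_moves", "arguments": {"targets": [{"travel":[1,0,0],"roll":0,"jaw":8},{"travel":[1,0,0],"roll":0,"jaw":8},{"travel":[1,0,0],"roll":0,"jaw":8},{"travel":[0,0,0],"roll":0,"jaw":8}]}}

```text
clock: 18.9
tool_pos: [0.5038, 0.0001, 0.0637]
orientation: [-180.0, 0.1, 9.1]
force: [-9.2, 7.6, 7.9]
opening: 0.0158
gripper_force: 30.0
```

```bash
python3 -c "
from h import *
o=ctrl.get_obs();print(rot(o['tool_pos'][:2]-F,-FY)*1000)"
```

```text
[-85.71593881  33.24105858]
```

{"name": "apply_moves", "arguments": {"targets": [{"travel":[1,0,0],"roll":0,"jaw":8},{"travel":[1,0,0],"roll":0,"jaw":8},{"travel":[0,0,0],"roll":0,"jaw":8}]}}

```text
clock: 19.2
tool_pos: [0.5047, 0.0002, 0.0636]
orientation: [-180.0, 0.2, 9.1]
force: [-12.7, 8.7, 12.2]
opening: 0.0156
gripper_force: 30.1
```

{"name": "apply_moves", "arguments": {"targets": [{"travel":[1,0,0],"roll":0,"jaw":8},{"travel":[0.5,0,0],"roll":0,"jaw":8},{"travel":[0,0,0],"roll":0,"jaw":8}]}}

```text
clock: 19.5
tool_pos: [0.5048, 0.0002, 0.0635]
orientation: [-180.0, 0.4, 9.1]
force: [-17.7, 9.6, 16.6]
opening: 0.0152
gripper_force: 30.1
```

Stalled against the stop. I release and go to A.

{"name": "apply_moves", "arguments": {"targets": [{"travel":[0,0,0],"roll":0,"jaw":40},{"travel":[0,0,0],"roll":0,"jaw":40},{"travel":[0,0,0],"roll":0,"jaw":40},{"travel":[0,0,-10],"roll":0,"jaw":40},{"travel":[0,0,-40],"roll":0,"jaw":40},{"travel":[-10,0,-40],"roll":0,"jaw":40},{"travel":[-25,0,-40],"roll":0,"jaw":40},{"travel":[-20,0,-40],"roll":0,"jaw":40},{"travel":[0,0,-20],"roll":0,"jaw":40},{"travel":[0,0,0],"roll":0,"jaw":40}]}}

```text
clock: 20.5
tool_pos: [0.4554, -0.0083, 0.2582]
orientation: [-179.9, -0.5, 9.2]
force: [0.3, -0.2, -1.0]
opening: 0.0401
gripper_force: 0.0
```

```bash
python3 -c "
from h import *
im,T=shot('p2')
for r in spindles(im,T,.0463): print([np.round(a,4).tolist() for a in r])
print('tenon end',fw(-104,-33),fw(-104,33))
plan([(.44,.38,.26,0)])"
```

```text
[[0.4855, -0.0025], [0.6353, 0.0211], 8.9389, 0.1516, 0.0166, [273, 0, 17, 159, 2537]]
[[0.4952, -0.0681], [0.6465, -0.0436], 9.205, 0.1533, 0.0188, [336, 0, 23, 160, 2594]]
tenon end [ 0.49614275 -0.0681629 ] [ 0.48581808 -0.00297547]
now [454.6  -8.3 255.9] [-179.95   -0.28    9.16]
-> [440. 380. 260.] 0 travel [  47.4 -385.7   -4.1] = 9 x [  5.3 -42.9  -0.5] roll 9.2 = 2 x 4.58
```

{"name": "apply_moves", "arguments": {"targets": [{"travel":[5,-42,0],"roll":0,"jaw":40},{"travel":[5,-42,0],"roll":0,"jaw":40},{"travel":[5,-42,0],"roll":0,"jaw":40},{"travel":[5,-42,0],"roll":0,"jaw":40},{"travel":[5,-42,0],"roll":0,"jaw":40},{"travel":[4,-42,0],"roll":0,"jaw":40},{"travel":[4,-42,0],"roll":0,"jaw":40},{"travel":[4,-42,0],"roll":5,"jaw":40},{"travel":[0,-20,0],"roll":4.2,"jaw":40},{"travel":[0,0,0],"roll":0,"jaw":40}]}}

```text
clock: 21.55
tool_pos: [0.4351, 0.3513, 0.2517]
orientation: [179.9, 0.1, -0.0]
force: [-0.5, -0.5, -0.7]
opening: 0.0398
gripper_force: 0.0
```

```bash
python3 -c "
from h import *
R=look('m5');o,y=R[int(np.argmax([r[0][1] for r in R]))]
plan([(*o,.12,y),(*o,.028,y)])"
```

```text
spindle origin [0.4735 0.4089] yaw -7.86 L 0.1654 w 0.0191
now [435.1 349.8 251.9] [1.7985e+02 1.0000e-01 6.0000e-02]
-> [473.5 408.9 120. ] -7.8638482646337255 travel [ 38.5 -59.  131.9] = 4 x [  9.6 -14.8  33. ] roll 7.9 = 1 x 7.92
-> [473.5 408.9  28. ] -7.8638482646337255 travel [ 0. -0. 92.] = 3 x [ 0.  -0.  30.7] roll -0.0 = 0 x -0.0
```

```bash
python3 -c "
from h import *
im,T=shot('m6')
for r in spindles(im,T): print([np.round(a,4).tolist() for a in r])
R=look('m7');o,y=R[0]
plan([(*o,.12,y)])"
```

```text
[[0.5086, 0.412], [0.6221, 0.4016], -5.2504, 0.114, 0.0044, [223, 2, 10, 113, 415]]
[[0.4559, 0.4111], [0.6197, 0.3884], -7.9092, 0.1653, 0.0187, [220, 4, 24, 159, 1178]]
spindle origin [0.4736 0.4088] yaw -7.88 L 0.1655 w 0.0188
now [435.3 348.5 252.6] [1.799e+02 7.000e-02 2.000e-02]
-> [473.6 408.8 120. ] -7.875691883942464 travel [ 38.3 -60.3 132.6] = 4 x [  9.6 -15.1  33.1] roll 7.9 = 1 x 7.89
```

The shadow split the blob along its length, but the tenon end is unchanged, so I use the earlier clean reading (0.4743, 0.4088, yaw -5°).

{"name": "apply_moves", "arguments": {"targets": [{"travel":[10,-15,30],"roll":5,"jaw":40},{"travel":[8.5,-16,30],"roll":0,"jaw":40},{"travel":[8.5,-16,36],"roll":0,"jaw":40},{"travel":[7,-16,36],"roll":0,"jaw":40},{"travel":[0,0,30],"roll":0,"jaw":40},{"travel":[0,0,30],"roll":0,"jaw":40},{"travel":[0,0,22],"roll":0,"jaw":40},{"travel":[0,0,10],"roll":0,"jaw":40},{"travel":[0,0,0],"roll":0,"jaw":40},{"travel":[0,0,0],"roll":0,"jaw":40}]}}

```text
clock: 22.7
tool_pos: [0.4743, 0.4099, 0.0306]
orientation: [-179.9, -0.0, -5.0]
force: [0.2, -0.2, 0.6]
opening: 0.04
gripper_force: 0.0
```

{"name": "apply_moves", "arguments": {"targets": [{"travel":[0,0,0],"roll":0,"jaw":8},{"travel":[0,0,0],"roll":0,"jaw":8},{"travel":[0,0,0],"roll":0,"jaw":8},{"travel":[0,0,0],"roll":0,"jaw":8},{"travel":[0,0,0],"roll":0,"jaw":8}]}}

```text
clock: 23.2
tool_pos: [0.4737, 0.4101, 0.0302]
orientation: [-180.0, -0.0, -5.0]
force: [-1.5, -1.0, 5.3]
opening: 0.0156
gripper_force: 30.0
```

```bash
python3 -c "
from h import *
o=ctrl.get_obs()
p=o['tool_pos']; y=o['orientation'][2]
a=fw(-114,99)
plan([(p[0],p[1],.14,y),(*a,.14,9)])"
```

```text
now [473.7 410.1  30.2] [-1.7997e+02 -2.0000e-02 -5.0300e+00]
-> [473.7 410.1 140. ] -5.028033766527127 travel [   0.     0.  -109.8] = 3 x [  0.    0.  -36.6] roll -0.0 = 0 x -0.0
-> [465.6  60.6 140. ] 9 travel [ 22.5 348.8   0. ] = 8 x [ 2.8 43.6  0. ] roll -14.0 = 2 x -7.01
```

{"name": "apply_moves", "arguments": {"targets": [{"travel":[0,0,-20],"roll":0,"jaw":8},{"travel":[0,0,-45],"roll":0,"jaw":8},{"travel":[0,0,-45],"roll":0,"jaw":8},{"travel":[3.2,49,0],"roll":0,"jaw":8},{"travel":[3.2,49,0],"roll":0,"jaw":8},{"travel":[3.2,49,0],"roll":0,"jaw":8},{"travel":[3.2,49,0],"roll":0,"jaw":8},{"travel":[3.2,49,0],"roll":0,"jaw":8},{"travel":[3.2,49,0],"roll":0,"jaw":8},{"travel":[3.2,49,0],"roll":0,"jaw":8}]}}

```text
clock: 24.2
tool_pos: [0.4652, 0.0644, 0.1396]
orientation: [-180.0, -0.0, -5.0]
force: [1.4, -0.4, -0.3]
opening: 0.0157
gripper_force: 30.0
```

{"name": "apply_moves", "arguments": {"targets": [{"travel":[0,0,0],"roll":-7,"jaw":8},{"travel":[0,0,0],"roll":-7,"jaw":8},{"travel":[0,0,0],"roll":0,"jaw":8},{"travel":[0,0,0],"roll":0,"jaw":8}]}}

```text
clock: 24.6
tool_pos: [0.4657, 0.0662, 0.1395]
orientation: [-180.0, 0.0, 8.8]
force: [0.0, -0.1, -0.7]
opening: 0.0158
gripper_force: 30.0
```

```bash
python3 -c "
from h import *
im,T=shot('held3')
for z in (.123,): print([[np.round(a,4).tolist() for a in r] for r in spindles(im,T,z)])
a=fw(-114,99)
plan([(*a,.14,9),(*a,.0645,9)])"
```

```text
[[[0.4621, 0.0654], [0.5825, 0.0838], 8.6789, 0.1218, 0.0167, [264, 0, 37, 271, 9500]]]
now [465.7  66.4 139.5] [1.80e+02 2.00e-02 8.79e+00]
-> [465.6  60.6 140. ] 9 travel [-1.   5.6 -0.5] = 1 x [-1.   5.6 -0.5] roll -0.2 = 1 x -0.21
-> [465.6  60.6  64.5] 9 travel [ 0.  -0.  75.5] = 2 x [ 0.  -0.  37.8] roll 0.0 = 0 x 0.0
```

{"name": "apply_moves", "arguments": {"targets": [{"travel":[-1,5.6,0],"roll":-0.2,"jaw":8},{"travel":[0,0,20],"roll":0,"jaw":8},{"travel":[0,0,25],"roll":0,"jaw":8},{"travel":[0,0,17],"roll":0,"jaw":8},{"travel":[0,0,6],"roll":0,"jaw":8},{"travel":[0,0,4],"roll":0,"jaw":8},{"travel":[0,0,2.5],"roll":0,"jaw":8},{"travel":[0,0,0],"roll":0,"jaw":8}]}}

```text
clock: 25.45
tool_pos: [0.4661, 0.0607, 0.0655]
orientation: [-180.0, -0.0, 9.2]
force: [-0.6, 0.1, -1.0]
opening: 0.0158
gripper_force: 30.0
```

{"name": "apply_moves", "arguments": {"targets": [{"travel":[8,0,0],"roll":0,"jaw":8},{"travel":[6,0,0],"roll":0,"jaw":8},{"travel":[6,0,0],"roll":0,"jaw":8},{"travel":[3,0,0],"roll":0,"jaw":8},{"travel":[1,0,0],"roll":0,"jaw":8},{"travel":[1,0,0],"roll":0,"jaw":8},{"travel":[0,0,0],"roll":0,"jaw":8}]}}

```text
clock: 26.15
tool_pos: [0.4902, 0.0645, 0.0651]
orientation: [-180.0, 0.0, 9.2]
force: [-2.5, 1.8, 1.3]
opening: 0.0159
gripper_force: 30.0
```

{"name": "apply_moves", "arguments": {"targets": [{"travel":[1,0,0],"roll":0,"jaw":8},{"travel":[1,0,0],"roll":0,"jaw":8},{"travel":[1,0,0],"roll":0,"jaw":8},{"travel":[0,0,0],"roll":0,"jaw":8}]}}

```text
clock: 26.55
tool_pos: [0.4919, 0.0647, 0.065]
orientation: [180.0, 0.1, 9.1]
force: [-9.5, 4.6, 7.3]
opening: 0.0159
gripper_force: 30.0
```

```bash
python3 -c "
from h import *
o=ctrl.get_obs();print(rot(o['tool_pos'][:2]-F,-FY)*1000)"
```

```text
[-87.37019672  98.90505966]
```

{"name": "apply_moves", "arguments": {"targets": [{"travel":[1,0,0],"roll":0,"jaw":8},{"travel":[1,0,0],"roll":0,"jaw":8},{"travel":[0,0,0],"roll":0,"jaw":8}]}}

```text
clock: 26.85
tool_pos: [0.4921, 0.0647, 0.0649]
orientation: [180.0, 0.3, 9.1]
force: [-16.8, 6.7, 15.3]
opening: 0.0162
gripper_force: 30.0
```

{"name": "apply_moves", "arguments": {"targets": [{"travel":[0,0,0],"roll":0,"jaw":40},{"travel":[0,0,0],"roll":0,"jaw":40},{"travel":[0,0,0],"roll":0,"jaw":40},{"travel":[0,0,-10],"roll":0,"jaw":40},{"travel":[0,0,-40],"roll":0,"jaw":40},{"travel":[-10,0,-40],"roll":0,"jaw":40},{"travel":[-25,10,-40],"roll":0,"jaw":40},{"travel":[-20,20,-40],"roll":0,"jaw":40},{"travel":[0,20,-20],"roll":0,"jaw":40},{"travel":[0,0,0],"roll":0,"jaw":40}]}}

```text
clock: 27.85
tool_pos: [0.4503, 0.006, 0.2596]
orientation: [-179.9, -0.4, 9.1]
force: [1.1, 0.9, -0.5]
opening: 0.04
gripper_force: 0.0
```

```bash
python3 -c "
from h import *
im,T=shot('p3')
for r in spindles(im,T,.0463): print([np.round(a,4).tolist() for a in r])
print('tenon end',fw(-104,-33),fw(-104,33),fw(-104,99))
plan([(RK[0],RK[1]+.027,.26,-90)])
cv2.imwrite('pics/p3b.png',cv2.resize(im[:250],(800,357),interpolation=cv2.INTER_CUBIC))"
```

```text
[[0.4744, 0.0628], [0.6231, 0.0861], 8.9055, 0.1506, 0.0199, [220, 0, 22, 157, 2528]]
[[0.4848, -0.003], [0.633, 0.0209], 9.1574, 0.1501, 0.0166, [288, 0, 17, 157, 2483]]
[[0.4954, -0.0683], [0.6446, -0.0438], 9.2971, 0.1511, 0.0194, [350, 0, 24, 157, 2560]]
tenon end [ 0.49614275 -0.0681629 ] [ 0.48581808 -0.00297547] [0.4754934  0.06221196]
now [449.6   6.6 257.5] [-179.94   -0.27    9.07]
-> [ 529. -310.  260.] -90 travel [ 28.5 325.1  -2.5] = 8 x [ 3.6 40.6 -0.3] roll 99.1 = 13 x 7.62
```

All three spindles are home: tenon ends are within about 1 mm of where they should be. I turn the tool for the clamps.

{"name": "apply_moves", "arguments": {"targets": [{"travel":[5,39,0],"roll":0,"jaw":40},{"travel":[5,39,0],"roll":0,"jaw":40},{"travel":[5,39,0],"roll":0,"jaw":40},{"travel":[5,39,0],"roll":0,"jaw":40},{"travel":[5,39,0],"roll":0,"jaw":40},{"travel":[5,39,0],"roll":0,"jaw":40},{"travel":[6,38,0],"roll":0,"jaw":40},{"travel":[0,0,0],"roll":8.5,"jaw":40},{"travel":[0,0,0],"roll":8.5,"jaw":40},{"travel":[0,0,0],"roll":8.5,"jaw":40}]}}

```text
clock: 28.9
tool_pos: [0.5275, -0.2558, 0.2535]
orientation: [180.0, 0.2, -16.8]
force: [0.4, -0.3, -0.3]
opening: 0.04
gripper_force: 0.0
```

{"name": "apply_moves", "arguments": {"targets": [{"travel":[0,0,0],"roll":8.5,"jaw":40},{"travel":[0,0,0],"roll":8.5,"jaw":40},{"travel":[0,0,0],"roll":8.5,"jaw":40},{"travel":[0,0,0],"roll":8.5,"jaw":40},{"travel":[0,0,0],"roll":8.5,"jaw":40},{"travel":[0,0,0],"roll":8.5,"jaw":40},{"travel":[0,0,0],"roll":8.5,"jaw":40},{"travel":[0,0,0],"roll":8.5,"jaw":40},{"travel":[0,0,0],"roll":4.6,"jaw":40},{"travel":[0,0,0],"roll":0,"jaw":40}]}}

```text
clock: 29.9
tool_pos: [0.5276, -0.2553, 0.254]
orientation: [179.9, 0.0, -89.0]
force: [0.7, -0.0, -1.3]
opening: 0.0401
gripper_force: 0.0
```

```bash
python3 -c "
from h import *
im,T=shot('r90')
plan([(.5278,-.2564,.15,-89.1),(.5278,-.2564,.095,-89.1)])
print(w2p('wrist',[[.5278,-.2564,.102],[.5289,-.3097,.102],[.5298,-.363,.102]],T).round(1).tolist())
cv2.imwrite('pics/r90b.png',cv2.resize(im[:280],(800,400),interpolation=cv2.INTER_CUBIC))"
```

```text
now [ 527.7 -255.3  254.1] [ 1.799e+02  2.000e-02 -8.882e+01]
-> [ 527.8 -256.4  150. ] -89.1 travel [ 1.100e+00 -1.000e-01  1.041e+02] = 3 x [ 0.4 -0.  34.7] roll 0.3 = 1 x 0.28
-> [ 527.8 -256.4   95. ] -89.1 travel [ 0. -0. 55.] = 2 x [ 0.  -0.  27.5] roll -0.0 = 0 x -0.0
[[280.7, 198.9], [280.4, 137.7], [280.3, 71.6]]
```

View pics/r90b.png

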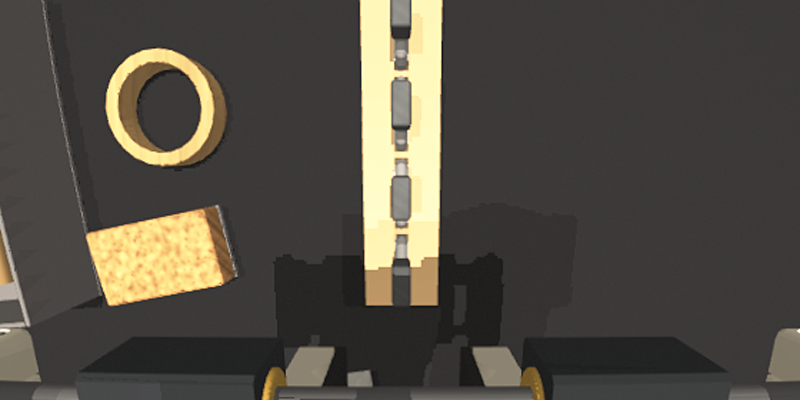

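The tabs show at (401,284), (401,199) and (401,102), just where they were predicted. I descend on clamp 1.

{"name": "apply_moves", "arguments": {"targets": [{"travel":[1,0,35],"roll":0.3,"jaw":40},{"travel":[0,0,35],"roll":0,"jaw":40},{"travel":[0,0,35],"roll":0,"jaw":40},{"travel":[0,0,25],"roll":0,"jaw":40},{"travel":[0,0,18],"roll":0,"jaw":40},{"travel":[0,0,11],"roll":0,"jaw":40},{"travel":[0,0,0],"roll":0,"jaw":40},{"travel":[0,0,0],"roll":0,"jaw":40}]}}

```text
clock: 30.75
tool_pos: [0.5283, -0.2567, 0.0966]
orientation: [-180.0, -0.0, -89.2]
force: [-0.5, -0.3, 0.0]
opening: 0.0403
gripper_force: 0.0
```

{"name": "apply_moves", "arguments": {"targets": [{"travel":[0,0,0],"roll":0,"jaw":6},{"travel":[0,0,0],"roll":0,"jaw":6},{"travel":[0,0,0],"roll":0,"jaw":6},{"travel":[0,0,0],"roll":0,"jaw":6},{"travel":[0,0,0],"roll":0,"jaw":6},{"travel":[0,0,0],"roll":0,"jaw":6}]}}

```text
clock: 31.35
tool_pos: [0.528, -0.2567, 0.0965]
orientation: [-180.0, -0.0, -89.2]
force: [-0.6, 1.3, 3.2]
opening: 0.0117
gripper_force: 30.0
```

```bash
python3 -c "
from h import *
o=ctrl.get_obs();p=o['tool_pos'];y=o['orientation'][2];print(o['force'],o['opening'])
a=fw(-15,-33)
plan([(p[0],p[1],.19,y),(*a,.19,-81)])"
```

```text
[-0.62849074  1.30071309  3.17512142] 0.011651879693789466
now [ 528.  -256.7   96.5] [-1.7997e+02 -1.0000e-02 -8.9230e+01]
-> [ 528.  -256.7  190. ] -89.23140308575475 travel [  0.    0.  -93.5] = 3 x [  0.    0.  -31.2] roll -0.0 = 0 x -0.0
-> [584.  -54.2 190. ] -81 travel [-201.7  -58.7   -0. ] = 5 x [-40.3 -11.7  -0. ] roll -8.2 = 2 x -4.12
```

```bash
python3 -c "
from h import *
o=ctrl.get_obs();p=o['tool_pos'];y=o['orientation'][2]
for g in (99,33,-33): a=fw(-15,g);plan([(p[0],p[1],.19,y),(*a,.19,-81)])"
```

```text
now [ 528.  -256.7   96.5] [-1.7997e+02 -1.0000e-02 -8.9230e+01]
-> [ 528.  -256.7  190. ] -89.23140308575475 travel [  0.    0.  -93.5] = 3 x [  0.    0.  -31.2] roll -0.0 = 0 x -0.0
-> [563.4  76.1 190. ] -81 travel [-332.3  -39.8   -0. ] = 8 x [-41.5  -5.   -0. ] roll -8.2 = 2 x -4.12
now [ 528.  -256.7   96.5] [-1.7997e+02 -1.0000e-02 -8.9230e+01]
-> [ 528.  -256.7  190. ] -89.23140308575475 travel [  0.    0.  -93.5] = 3 x [  0.    0.  -31.2] roll -0.0 = 0 x -0.0
-> [573.7  10.9 190. ] -81 travel [-267.   -49.3   -0. ] = 7 x [-38.1  -7.   -0. ] roll -8.2 = 2 x -4.12
now [ 528.  -256.7   96.5] [-1.7997e+02 -1.0000e-02 -8.9230e+01]
-> [ 528.  -256.7  190. ] -89.23140308575475 travel [  0.    0.  -93.5] = 3 x [  0.    0.  -31.2] roll -0.0 = 0 x -0.0
-> [584.  -54.2 190. ] -81 travel [-201.7  -58.7   -0. ] = 5 x [-40.3 -11.7  -0. ] roll -8.2 = 2 x -4.12
```

{"name": "apply_moves", "arguments": {"targets": [{"travel":[0,0,-15],"roll":0,"jaw":6},{"travel":[0,0,-35],"roll":0,"jaw":6},{"travel":[0,0,-43],"roll":0,"jaw":6},{"travel":[-48,-5.7,0],"roll":0,"jaw":6},{"travel":[-48,-5.7,0],"roll":0,"jaw":6},{"travel":[-48,-5.7,0],"roll":0,"jaw":6},{"travel":[-48,-5.7,0],"roll":0,"jaw":6},{"travel":[-48,-5.7,0],"roll":0,"jaw":6},{"travel":[-48,-5.7,0],"roll":0,"jaw":6},{"travel":[-44,-5.6,0],"roll":0,"jaw":6}]}}

```text
clock: 32.35
tool_pos: [0.5628, 0.078, 0.1888]
orientation: [180.0, 0.0, -89.2]
force: [0.5, -0.1, -1.9]
opening: 0.012
gripper_force: 30.0
```

{"name": "apply_moves", "arguments": {"targets": [{"travel":[0,0,0],"roll":-4.1,"jaw":6},{"travel":[0,0,0],"roll":-4.1,"jaw":6},{"travel":[0,0,0],"roll":0,"jaw":6},{"travel":[0,0,0],"roll":0,"jaw":6}]}}

```text
clock: 32.75
tool_pos: [0.563, 0.0757, 0.1887]
orientation: [180.0, -0.0, -81.2]
force: [-0.1, -0.2, -2.5]
opening: 0.0117
gripper_force: 30.0
```

```bash
python3 -c "
from h import *
im,T=shot('c1');a=fw(-15,99);print(ctrl.get_obs()['opening'])
plan([(*a,.19,-81),(*a,.138,-81),(*a,.1088,-81)])
cv2.imwrite('pics/c1b.png',cv2.resize(im[:300],(800,428),interpolation=cv2.INTER_CUBIC))"
```

```text
0.012230677312558494
now [563.   75.6 188.8] [179.97  -0.   -81.18]
-> [563.4  76.1 190. ] -81 travel [-0.5 -0.4 -1.2] = 1 x [-0.5 -0.4 -1.2] roll -0.2 = 1 x -0.18
-> [563.4  76.1 138. ] -81 travel [ 0. -0. 52.] = 2 x [ 0. -0. 26.] roll 0.0 = 0 x 0.0
-> [563.4  76.1 108.8] -81 travel [ 0.  -0.  29.2] = 1 x [ 0.  -0.  29.2] roll 0.0 = 0 x 0.0
```

View pics/c1b.png

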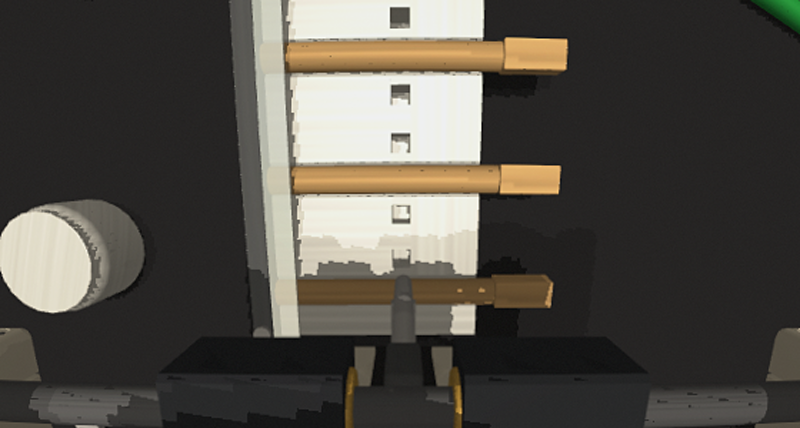

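The clamp hangs straight over groove 1; its near leg at (404,285) is in line with the hole column (401,257). The spindles lie home under the guard. I lower the clamp.

{"name": "apply_moves", "arguments": {"targets": [{"travel":[-0.5,-0.4,20],"roll":-0.2,"jaw":6},{"travel":[0,0,20],"roll":0,"jaw":6},{"travel":[0,0,11],"roll":0,"jaw":6},{"travel":[0,0,0],"roll":0,"jaw":6},{"travel":[0,0,0],"roll":0,"jaw":6}]}}

```text
clock: 33.3
tool_pos: [0.5639, 0.0762, 0.1385]
orientation: [-180.0, -0.0, -80.9]
force: [0.2, 0.3, -1.1]
opening: 0.0117
gripper_force: 30.0
```

{"name": "apply_moves", "arguments": {"targets": [{"travel":[0,0,3],"roll":0,"jaw":6},{"travel":[0,0,3],"roll":0,"jaw":6},{"travel":[0,0,2],"roll":0,"jaw":6},{"travel":[0,0,0],"roll":0,"jaw":6}]}}

```text
clock: 33.7
tool_pos: [0.5634, 0.0764, 0.1299]
orientation: [180.0, -0.0, -80.8]
force: [0.1, -0.1, -2.4]
opening: 0.0122
gripper_force: 30.0
```

```bash
python3 -c "
from h import *
o=ctrl.get_obs();print(o['force'].round(2),o['moment'].round(3));a=fw(-15,99);plan([(*a,.1088,-81)])"
```

```text
[ 0.14 -0.15 -2.41] [ 0.1   -0.069  0.04 ]
now [563.4  76.4 129.9] [179.99  -0.   -80.84]
-> [563.4  76.1 108.8] -81 travel [ 0.2  0.1 21.1] = 1 x [ 0.2  0.1 21.1] roll 0.2 = 1 x 0.16
```

{"name": "apply_moves", "arguments": {"targets": [{"travel":[0,0,4],"roll":0,"jaw":6},{"travel":[0,0,4],"roll":0,"jaw":6},{"travel":[0,0,4],"roll":0,"jaw":6},{"travel":[0,0,3],"roll":0,"jaw":6},{"travel":[0,0,3],"roll":0,"jaw":6},{"travel":[0,0,0],"roll":0,"jaw":6}]}}

```text
clock: 34.3
tool_pos: [0.5633, 0.0763, 0.1115]
orientation: [180.0, -0.0, -80.8]
force: [-0.4, -0.2, -2.2]
opening: 0.0119
gripper_force: 30.0
```

{"name": "apply_moves", "arguments": {"targets": [{"travel":[0,0,1],"roll":0,"jaw":6},{"travel":[0,0,1],"roll":0,"jaw":6},{"travel":[0,0,1],"roll":0,"jaw":6},{"travel":[0,0,0],"roll":0,"jaw":6}]}}

```text
clock: 34.7
tool_pos: [0.5635, 0.0764, 0.109]
orientation: [180.0, 0.0, -80.8]
force: [-0.2, -0.1, -1.7]
opening: 0.0121
gripper_force: 30.0
```

{"name": "apply_moves", "arguments": {"targets": [{"travel":[0,0,1],"roll":0,"jaw":6},{"travel":[0,0,0],"roll":0,"jaw":6},{"travel":[0,0,0],"roll":0,"jaw":6}]}}

```text
clock: 35.0
tool_pos: [0.5637, 0.0764, 0.1086]
orientation: [-180.0, -0.0, -80.8]
force: [-1.3, -0.7, 4.2]
opening: 0.0118
gripper_force: 30.0
```

{"name": "apply_moves", "arguments": {"targets": [{"travel":[0,0,0],"roll":0,"jaw":40},{"travel":[0,0,0],"roll":0,"jaw":40},{"travel":[0,0,0],"roll":0,"jaw":40},{"travel":[0,0,0],"roll":0,"jaw":40},{"travel":[0,0,-15],"roll":0,"jaw":40},{"travel":[0,0,-40],"roll":0,"jaw":40},{"travel":[0,0,-45],"roll":0,"jaw":40},{"travel":[0,0,-45],"roll":0,"jaw":40},{"travel":[0,0,0],"roll":0,"jaw":40}]}}

```text
clock: 35.9
tool_pos: [0.5667, 0.0771, 0.2602]
orientation: [-179.4, 0.1, -80.8]
force: [-0.7, -0.1, -0.1]
opening: 0.04
gripper_force: 0.0
```

```bash
python3 -c "
from h import *
plan([(.5288,-.3097,.25,-81),(.5288,-.3097,.25,-89.1),(.5288,-.3097,.0965,-89.1)])"
```

```text
now [566.7  77.1 260.2] [-1.7936e+02  7.0000e-02 -8.0790e+01]
-> [ 528.8 -309.7  250. ] -81 travel [375.7  99.3  10.2] = 9 x [41.7 11.   1.1] roll 0.2 = 1 x 0.21
-> [ 528.8 -309.7  250. ] -89.1 travel [0. 0. 0.] = 1 x [0. 0. 0.] roll 8.1 = 2 x 4.05
-> [ 528.8 -309.7   96.5] -89.1 travel [  0.   -0.  153.5] = 4 x [ 0.  -0.  38.4] roll -0.0 = 0 x -0.0
```

Clamp 1 is seated: it made contact at the expected height. Next is clamp 2.

{"name": "apply_moves", "arguments": {"targets": [{"travel":[42,11,0],"roll":0,"jaw":40},{"travel":[42,11,0],"roll":0,"jaw":40},{"travel":[42,11,0],"roll":0,"jaw":40},{"travel":[42,11,0],"roll":0,"jaw":40},{"travel":[42,11,0],"roll":0,"jaw":40},{"travel":[42,11,0],"roll":0,"jaw":40},{"travel":[42,11,0],"roll":0,"jaw":40},{"travel":[42,11,0],"roll":0,"jaw":40},{"travel":[40,11,0],"roll":4,"jaw":40},{"travel":[0,0,0],"roll":4.2,"jaw":40}]}}

```text
clock: 36.9
tool_pos: [0.5246, -0.3147, 0.2523]
orientation: [179.9, -0.0, -89.4]
force: [-0.7, 0.6, -0.5]
opening: 0.0398
gripper_force: 0.0
```

{"name": "apply_moves", "arguments": {"targets": [{"travel":[0,0,40],"roll":0,"jaw":40},{"travel":[0,0,40],"roll":0,"jaw":40},{"travel":[0,0,10],"roll":0,"jaw":40},{"travel":[0,0,0],"roll":0,"jaw":40},{"travel":[0,0,0],"roll":0,"jaw":40}]}}

```text
clock: 37.4
tool_pos: [0.5268, -0.3109, 0.1647]
orientation: [-179.9, -0.1, -89.0]
force: [0.1, -0.1, 0.6]
opening: 0.0396
gripper_force: 0.0
```

```bash
python3 -c "
from h import *
plan([(.5289,-.3100,.0965,-89.1)])"
```

```text
now [ 526.8 -310.9  164.7] [-1.7991e+02 -7.0000e-02 -8.9000e+01]
-> [ 528.9 -310.    96.5] -89.1 travel [-0.9 -2.1 68.2] = 2 x [-0.5 -1.1 34.1] roll 0.1 = 1 x 0.1
```

{"name": "apply_moves", "arguments": {"targets": [{"travel":[-0.9,-2,30],"roll":0,"jaw":40},{"travel":[0,0,25],"roll":0,"jaw":40},{"travel":[0,0,13],"roll":0,"jaw":40},{"travel":[0,0,0],"roll":0,"jaw":40},{"travel":[0,0,0],"roll":0,"jaw":6},{"travel":[0,0,0],"roll":0,"jaw":6},{"travel":[0,0,0],"roll":0,"jaw":6},{"travel":[0,0,0],"roll":0,"jaw":6},{"travel":[0,0,0],"roll":0,"jaw":6},{"travel":[0,0,0],"roll":0,"jaw":6}]}}

```text
clock: 38.4
tool_pos: [0.5284, -0.3098, 0.0958]
orientation: [-179.9, -0.0, -89.0]
force: [1.2, 1.4, 4.0]
opening: 0.0119
gripper_force: 30.0
```

```bash
python3 -c "
from h import *
o=ctrl.get_obs();p=o['tool_pos'];y=o['orientation'][2];print(o['force'],o['opening'])
a=fw(-15,33)
plan([(p[0],p[1],.19,y),(*a,.19,-81)])"
```

```text
[1.17057801 1.36709956 4.02476226] 0.01192393322253748
now [ 528.4 -309.8   95.8] [-1.7991e+02 -3.0000e-02 -8.9020e+01]
-> [ 528.4 -309.8  190. ] -89.02168955694846 travel [ -0.    0.  -94.2] = 3 x [ -0.    0.  -31.4] roll -0.0 = 0 x -0.0
-> [573.7  10.9 190. ] -81 travel [-319.9  -50.8   -0. ] = 8 x [-40.   -6.3  -0. ] roll -8.0 = 2 x -4.01
```

{"name": "apply_moves", "arguments": {"targets": [{"travel":[0,0,-15],"roll":0,"jaw":6},{"travel":[0,0,-35],"roll":0,"jaw":6},{"travel":[0,0,-45],"roll":0,"jaw":6},{"travel":[-46,-7.3,0],"roll":0,"jaw":6},{"travel":[-46,-7.3,0],"roll":0,"jaw":6},{"travel":[-46,-7.3,0],"roll":0,"jaw":6},{"travel":[-46,-7.3,0],"roll":0,"jaw":6},{"travel":[-46,-7.3,0],"roll":0,"jaw":6},{"travel":[-46,-7.3,0],"roll":0,"jaw":6},{"travel":[-44,-7,0],"roll":0,"jaw":6}]}}

```text
clock: 39.4
tool_pos: [0.5724, 0.0131, 0.1897]
orientation: [179.9, -0.0, -89.0]
force: [0.8, -0.2, -1.6]
opening: 0.0116
gripper_force: 30.0
```

{"name": "apply_moves", "arguments": {"targets": [{"travel":[0,0,0],"roll":-4,"jaw":6},{"travel":[0,0,0],"roll":-4,"jaw":6},{"travel":[0,0,0],"roll":0,"jaw":6},{"travel":[0,0,0],"roll":0,"jaw":6}]}}

```text
clock: 39.8
tool_pos: [0.5727, 0.011, 0.1897]
orientation: [179.9, -0.0, -81.2]
force: [0.1, -0.6, -1.8]
opening: 0.0115
gripper_force: 30.0
```

```bash
python3 -c "
from h import *
a=fw(-15,33);plan([(*a,.138,-81)])"
```

```text
now [572.7  11.  189.7] [179.94  -0.   -81.17]
-> [573.7  10.9 138. ] -81 travel [ 0.2 -1.  51.7] = 2 x [ 0.1 -0.5 25.8] roll -0.2 = 1 x -0.17
```

{"name": "apply_moves", "arguments": {"targets": [{"travel":[0.2,-0.8,20],"roll":-0.2,"jaw":6},{"travel":[0,0,20],"roll":0,"jaw":6},{"travel":[0,0,12],"roll":0,"jaw":6},{"travel":[0,0,0],"roll":0,"jaw":6},{"travel":[0,0,3],"roll":0,"jaw":6},{"travel":[0,0,3],"roll":0,"jaw":6},{"travel":[0,0,2],"roll":0,"jaw":6},{"travel":[0,0,0],"roll":0,"jaw":6}]}}

```text
clock: 40.6
tool_pos: [0.574, 0.0112, 0.1302]
orientation: [-180.0, 0.0, -80.8]
force: [-0.3, 0.6, -1.5]
opening: 0.0117
gripper_force: 30.0
```

```bash
python3 -c "
from h import *
o=ctrl.get_obs();print(o['force'].round(2));a=fw(-15,33);plan([(*a,.1081,-81)])"
```

```text
[-0.32  0.59 -1.48]
now [574.   11.2 130.2] [-1.7998e+02  1.0000e-02 -8.0850e+01]
-> [573.7  10.9 108.1] -81 travel [ 0.2  0.3 22.1] = 1 x [ 0.2  0.3 22.1] roll 0.2 = 1 x 0.15
```

{"name": "apply_moves", "arguments": {"targets": [{"travel":[0.2,0.2,4],"roll":0,"jaw":6},{"travel":[0,0,4],"roll":0,"jaw":6},{"travel":[0,0,4],"roll":0,"jaw":6},{"travel":[0,0,4],"roll":0,"jaw":6},{"travel":[0,0,3],"roll":0,"jaw":6},{"travel":[0,0,2],"roll":0,"jaw":6},{"travel":[0,0,0],"roll":0,"jaw":6}]}}

```text
clock: 41.3
tool_pos: [0.5736, 0.0108, 0.1087]
orientation: [180.0, -0.0, -80.8]
force: [-0.7, -0.3, -2.2]
opening: 0.0119
gripper_force: 30.0
```

{"name": "apply_moves", "arguments": {"targets": [{"travel":[0,0,1],"roll":0,"jaw":6},{"travel":[0,0,1],"roll":0,"jaw":6},{"travel":[0,0,0],"roll":0,"jaw":6}]}}

```text
clock: 41.6
tool_pos: [0.574, 0.0109, 0.1079]
orientation: [-180.0, -0.0, -80.8]
force: [-1.7, -0.4, 4.2]
opening: 0.0119
gripper_force: 30.0
```

Clamp 2 is seated. I release it and go to clamp 3.

{"name": "apply_moves", "arguments": {"targets": [{"travel":[0,0,0],"roll":0,"jaw":40},{"travel":[0,0,0],"roll":0,"jaw":40},{"travel":[0,0,0],"roll":0,"jaw":40},{"travel":[0,0,0],"roll":0,"jaw":40},{"travel":[0,0,-15],"roll":0,"jaw":40},{"travel":[0,0,-40],"roll":0,"jaw":40},{"travel":[0,0,-45],"roll":0,"jaw":40},{"travel":[0,0,-45],"roll":0,"jaw":40},{"travel":[0,0,0],"roll":0,"jaw":40},{"travel":[0,0,0],"roll":0,"jaw":40}]}}

```text
clock: 42.6
tool_pos: [0.5742, 0.0111, 0.2533]
orientation: [-179.8, 0.0, -80.8]
force: [-0.9, -0.9, -0.6]
opening: 0.0397
gripper_force: 0.0
```

```bash
python3 -c "
from h import *
plan([(.5297,-.3633,.25,-81)])"
```

```text
now [574.2  11.1 253.3] [-1.7984e+02  5.0000e-02 -8.0850e+01]
-> [ 529.7 -363.3  250. ] -81 travel [362.6 103.4   3.3] = 9 x [40.3 11.5  0.4] roll 0.2 = 1 x 0.15
```

{"name": "apply_moves", "arguments": {"targets": [{"travel":[40.3,11.5,0],"roll":0,"jaw":40},{"travel":[40.3,11.5,0],"roll":0,"jaw":40},{"travel":[40.3,11.5,0],"roll":0,"jaw":40},{"travel":[40.3,11.5,0],"roll":0,"jaw":40},{"travel":[40.3,11.5,0],"roll":0,"jaw":40},{"travel":[40.3,11.5,0],"roll":0,"jaw":40},{"travel":[40.3,11.5,0],"roll":0,"jaw":40},{"travel":[40.3,11.5,0],"roll":0,"jaw":40},{"travel":[40.3,11.4,0],"roll":4,"jaw":40},{"travel":[0,0,0],"roll":4.2,"jaw":40}]}}

```text
clock: 43.6
tool_pos: [0.5276, -0.3675, 0.2492]
orientation: [179.8, 0.1, -89.4]
force: [0.5, 0.4, -0.2]
opening: 0.0402
gripper_force: 0.0
```

{"name": "apply_moves", "arguments": {"targets": [{"travel":[0,0,40],"roll":0,"jaw":40},{"travel":[0,0,40],"roll":0,"jaw":40},{"travel":[0,0,10],"roll":0,"jaw":40},{"travel":[0,0,0],"roll":0,"jaw":40},{"travel":[0,0,0],"roll":0,"jaw":40}]}}

```text
clock: 44.1
tool_pos: [0.5301, -0.364, 0.1631]
orientation: [-180.0, -0.1, -89.0]
force: [0.8, -0.7, 0.2]
opening: 0.0401
gripper_force: 0.0
```

```bash
python3 -c "
from h import *
plan([(.5297,-.3635,.0965,-89.1)])"
```

```text
now [ 530.1 -364.   163.1] [-1.7997e+02 -6.0000e-02 -8.9000e+01]
-> [ 529.7 -363.5   96.5] -89.1 travel [-0.5  0.4 66.6] = 2 x [-0.3  0.2 33.3] roll 0.1 = 1 x 0.1
```

{"name": "apply_moves", "arguments": {"targets": [{"travel":[-0.5,0.4,30],"roll":0,"jaw":40},{"travel":[0,0,25],"roll":0,"jaw":40},{"travel":[0,0,11.5],"roll":0,"jaw":40},{"travel":[0,0,0],"roll":0,"jaw":40},{"travel":[0,0,0],"roll":0,"jaw":6},{"travel":[0,0,0],"roll":0,"jaw":6},{"travel":[0,0,0],"roll":0,"jaw":6},{"travel":[0,0,0],"roll":0,"jaw":6},{"travel":[0,0,0],"roll":0,"jaw":6},{"travel":[0,0,0],"roll":0,"jaw":6}]}}

```text
clock: 45.1
tool_pos: [0.5295, -0.3633, 0.0963]
orientation: [-179.9, -0.0, -89.0]
force: [0.1, 0.5, 4.3]
opening: 0.0114
gripper_force: 30.0
```

```bash
python3 -c "
from h import *
o=ctrl.get_obs();p=o['tool_pos'];y=o['orientation'][2];print(o['force'],o['opening'])
a=fw(-15,-33)
plan([(p[0],p[1],.19,y),(*a,.19,-81)])"
```

```text
[0.06579854 0.50168611 4.30734787] 0.011425786781310005
now [ 529.5 -363.3   96.3] [-1.7994e+02 -3.0000e-02 -8.9020e+01]
-> [ 529.5 -363.3  190. ] -89.02386364390584 travel [  0.    0.  -93.7] = 3 x [  0.    0.  -31.2] roll -0.0 = 0 x -0.0
-> [584.  -54.2 190. ] -81 travel [-308.1  -59.8   -0. ] = 7 x [-44.   -8.5  -0. ] roll -8.0 = 2 x -4.01
```

{"name": "apply_moves", "arguments": {"targets": [{"travel":[0,0,-15],"roll":0,"jaw":6},{"travel":[0,0,-35],"roll":0,"jaw":6},{"travel":[0,0,-44],"roll":0,"jaw":6},{"travel":[-44,-8.6,0],"roll":0,"jaw":6},{"travel":[-44,-8.6,0],"roll":0,"jaw":6},{"travel":[-44,-8.6,0],"roll":0,"jaw":6},{"travel":[-44,-8.6,0],"roll":0,"jaw":6},{"travel":[-44,-8.6,0],"roll":0,"jaw":6},{"travel":[-44,-8.6,0],"roll":0,"jaw":6},{"travel":[-44,-8.6,0],"roll":0,"jaw":6}]}}

```text
clock: 46.1
tool_pos: [0.5836, -0.0524, 0.1892]
orientation: [180.0, 0.0, -89.0]
force: [0.5, 0.0, -1.7]
opening: 0.0117
gripper_force: 30.0
```

{"name": "apply_moves", "arguments": {"targets": [{"travel":[0,0,0],"roll":-4.1,"jaw":6},{"travel":[0,0,0],"roll":-4.1,"jaw":6},{"travel":[0,0,0],"roll":0,"jaw":6},{"travel":[0,0,0],"roll":0,"jaw":6}]}}

```text
clock: 46.5
tool_pos: [0.5837, -0.0543, 0.1892]
orientation: [180.0, 0.0, -81.0]
force: [-0.8, -0.1, -1.9]
opening: 0.0121
gripper_force: 30.0
```

```bash
python3 -c "
from h import *
a=fw(-15,-33);plan([(*a,.138,-81)])"
```

```text
now [583.7 -54.3 189.2] [ 1.7995e+02  1.0000e-02 -8.0970e+01]
-> [584.  -54.2 138. ] -81 travel [ 0.  -0.4 51.2] = 2 x [ 0.  -0.2 25.6] roll 0.0 = 1 x 0.03
```

{"name": "apply_moves", "arguments": {"targets": [{"travel":[0,-0.3,20],"roll":0,"jaw":6},{"travel":[0,0,20],"roll":0,"jaw":6},{"travel":[0,0,11],"roll":0,"jaw":6},{"travel":[0,0,0],"roll":0,"jaw":6},{"travel":[0,0,3],"roll":0,"jaw":6},{"travel":[0,0,3],"roll":0,"jaw":6},{"travel":[0,0,2],"roll":0,"jaw":6},{"travel":[0,0,0],"roll":0,"jaw":6}]}}

```text
clock: 47.3
tool_pos: [0.5844, -0.0541, 0.1307]
orientation: [-180.0, 0.0, -80.8]
force: [-0.3, 0.7, -1.6]
opening: 0.0117
gripper_force: 30.0
```

```bash
python3 -c "
from h import *
o=ctrl.get_obs();print(o['force'].round(2));a=fw(-15,-33);plan([(*a,.1086,-81)])"
```

```text
[-0.27  0.67 -1.56]
now [584.4 -54.1 130.7] [-179.98    0.    -80.85]
-> [584.  -54.2 108.6] -81 travel [ 0.1  0.3 22.1] = 1 x [ 0.1  0.3 22.1] roll 0.2 = 1 x 0.15
```

{"name": "apply_moves", "arguments": {"targets": [{"travel":[0,0.3,4],"roll":0,"jaw":6},{"travel":[0,0,4],"roll":0,"jaw":6},{"travel":[0,0,4],"roll":0,"jaw":6},{"travel":[0,0,4],"roll":0,"jaw":6},{"travel":[0,0,3],"roll":0,"jaw":6},{"travel":[0,0,2],"roll":0,"jaw":6},{"travel":[0,0,0],"roll":0,"jaw":6}]}}

```text
clock: 48.0
tool_pos: [0.5839, -0.0542, 0.1092]
orientation: [180.0, -0.0, -80.8]
force: [-0.2, -1.0, -1.3]
opening: 0.0119
gripper_force: 30.0
```

{"name": "apply_moves", "arguments": {"targets": [{"travel":[0,0,1],"roll":0,"jaw":6},{"travel":[0,0,1],"roll":0,"jaw":6},{"travel":[0,0,0],"roll":0,"jaw":6}]}}

```text
clock: 48.3
tool_pos: [0.5843, -0.0542, 0.1084]
orientation: [-180.0, -0.0, -80.8]
force: [-2.3, 0.3, 4.5]
opening: 0.0115
gripper_force: 30.0
```

{"name": "apply_moves", "arguments": {"targets": [{"travel":[0,0,0],"roll":0,"jaw":40},{"travel":[0,0,0],"roll":0,"jaw":40},{"travel":[0,0,0],"roll":0,"jaw":40},{"travel":[0,0,0],"roll":0,"jaw":40},{"travel":[0,0,-15],"roll":0,"jaw":40},{"travel":[0,0,-40],"roll":0,"jaw":40},{"travel":[0,0,-45],"roll":0,"jaw":40},{"travel":[-10,0,-45],"roll":0,"jaw":40},{"travel":[-45,0,-10],"roll":0,"jaw":40},{"travel":[-45,0,0],"roll":0,"jaw":40}]}}

```text
clock: 49.3
tool_pos: [0.5691, 0.0452, 0.2656]
orientation: [-179.7, 0.0, -81.0]
force: [1.7, 0.6, 0.2]
opening: 0.0399
gripper_force: 0.0
```

{"name": "apply_moves", "arguments": {"targets": [{"travel":[-45,0,0],"roll":0,"jaw":40},{"travel":[-30,0,0],"roll":0,"jaw":40},{"travel":[0,0,0],"roll":0,"jaw":40},{"travel":[0,0,0],"roll":0,"jaw":40},{"travel":[0,0,0],"roll":0,"jaw":40}]}}

```text
clock: 49.8
tool_pos: [0.5562, 0.118, 0.2625]
orientation: [180.0, -0.0, -80.9]
force: [-0.1, 0.3, 0.3]
opening: 0.04
gripper_force: 0.0
```

```bash
python3 -c "
from h import *
im,T=shot('fin')
P=[[*fw(-15,g),.1143] for g in (99,33,-33)]+[[*fw(-104,g),.0543] for g in (99,33,-33)]
q=w2p('wrist',P,T)
for u in q: cv2.drawMarker(im,tuple(int(round(v)) for v in u),(0,0,255),cv2.MARKER_CROSS,7,1)
print((q/.7).round().tolist())
sc=ctrl.snapshot('scene')[:,:,::-1]
a=cv2.resize(im[:280],(560,280)); b=cv2.resize(sc[180:280,100:380],(560,200),interpolation=cv2.INTER_CUBIC)
cv2.imwrite('pics/fin2.png',cv2.resize(np.vstack([a,b]),(700,600),interpolation=cv2.INTER_CUBIC))"
```

```text
Traceback (most recent call last):
cv2.error: OpenCV(4.12.0) :-1: error: (-5:Bad argument) in function 'drawMarker'
> Overload resolution failed:
>  - Layout of the output array img is incompatible with cv::Mat
>  - Expected Ptr<cv::UMat> for argument 'img'
```

```bash
python3 -c "
from h import *
im,T=shot('fin');im=im.copy()
P=[[*fw(-15,g),.1143] for g in (99,33,-33)]+[[*fw(-104,g),.0543] for g in (99,33,-33)]
q=w2p('wrist',P,T)
for u in q: cv2.drawMarker(im,tuple(int(round(v)) for v in u),(0,0,255),cv2.MARKER_CROSS,7,1)
sc=ctrl.snapshot('scene')[:,:,::-1]
a=im[:280]; b=cv2.resize(sc[180:280,100:380],(560,200),interpolation=cv2.INTER_CUBIC)
cv2.imwrite('pics/fin2.png',cv2.resize(np.vstack([a,b]),(700,600),interpolation=cv2.INTER_CUBIC))"
```

```text
(no output)
```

View pics/fin2.png

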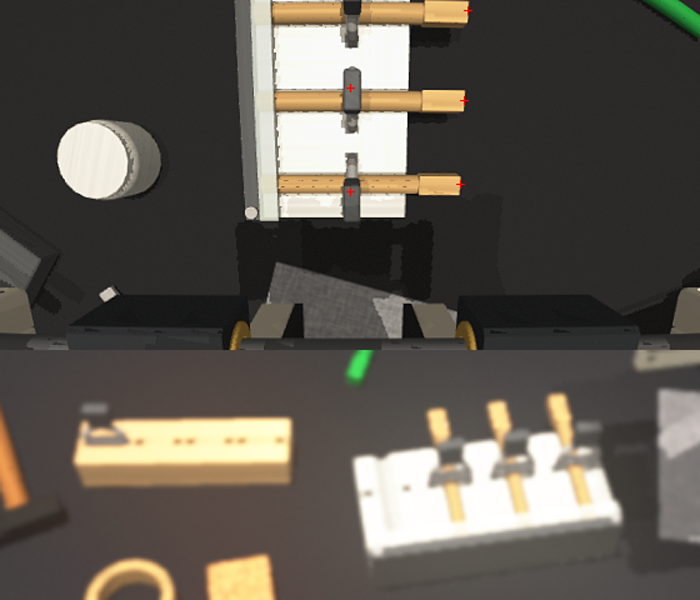

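The three clamps sit upright at the predicted crosses (350,88) and (350,191), with the third at the top edge. The tenon ends are at their crosses (467,10), (464,100) and (460,184), and the spare clamp stands in the rack. I hand it in.

```bash
python3 -c "
from plant import ctrl
print(ctrl.close_job())"
```

```text
the job is handed in; nothing more can be done
None
```

I handed the job in at about 50 s of the 210 s allowed: all three maple spindles on the mat are home in their grooves against the end stop, each held down by a seated U-clamp; the spare clamp is still in the rack, and I did not touch the other things on the table (the hand-in returned no verdict).

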